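Fit a carving cutter in the handpiece

ROBOT

A 7-joint arm with a two-finger parallel gripper is mounted at the origin on the work surface. World frame = base frame: x ahead of the robot, y to its left, z up, the work surface at z = 0. Lengths are in m, angles in rad, forces in N, time in s.
With the tool pointing down it reaches from about 0.425 to 0.875 m from the base axis. Payload 8.4 kg.
Tool frame: the origin (TCP) lies midway between the tips of the shut fingers; the grasp point (between the pads) lies 19 mm behind it; x points along the fingers, y is the direction in which the jaws open and shut, and the axes are right-handed (so a half turn about x gives the same grasp; the last joint's range is limited). The gripper opens to 85 mm and grips with 20 to 120 N. Pads are 22 mm wide; open, the fingers measure 114 mm over their backs; the gripper's body (76 mm by 85 mm) begins 54 mm behind the grasp point. The pads swing forward as they close: fully open they stand 13 mm farther back than shut.
Start: joints at [-1.247, 0.333, 0.04, 1.465, -0.013, 1.343, -0.059], TCP at [0.267, 0.593, 0.231] pointing down, gripper open.
Joint ranges: [-2.58, 2.58], [-0.38, 2.09], [-1.3, 1.39], [0.25, 2.4], [-1.5, 4.64], [0.08, 2.09], [-2.65, 2.65]. Speed limits (rad/s): [2.22, 2.22, 2.79, 2.79, 3.14, 3.14, 3.14].

INTERFACE

Orientations are given as a 3x3 rotation matrix whose columns are the frame's x, y, z axes.
In Python, from workcell import ctrl gives the robot as it stands.
- The arm moves only by the tool arm_command, never from a script. Its argument "deltas" is a list of rows, each a list of 7 numbers: the shift along the tool's x, y, z in mm, then the turn, a rotation vector about the tool's x, y, z in degrees, then the finger opening in mm, from 0 to 85.4. A call has exactly 10 rows; each row is the pose to reach, as a shift and turn from the pose measured when the call began, along the tool's axes at that moment; what a row does not reach only later rows make up. A row lasts 1/12 s, in which the tool goes at most 41.7 mm and 7.16 degrees, less where a joint would pass 70% of its speed; a pose out of reach is approached as far as the arm can. A call with a gripper value outside its range is refused whole. The fingers move at their own pace and stop on an object; the grip force is fixed at half the most. Time passes only in rows, so rows that repeat a pose let the fingers close, or fill a call up. It gives the time, the measured TCP pose, the force and the opening at its end, in the units of the state.
- ctrl.sense(): the state, without advancing time (a new reading comes with each control period).
- ctrl.capture(name): name is "scene" or "top"; returns the picture (400x640x3 uint8, red, green, blue); there is no depth.
- ctrl.camera_model(name): a dict with "vfov" (degrees; the focal length in pixels is half the picture's height over the tangent of half this angle, whatever the lens; pixels are square), "cx", "cy" (the principal point, pixels), "origin" and "rotation" of the camera in the world. Camera axes: x right, y down, z forward; pixel columns grow to the right and rows downward; lengths in m; the calibration is good to about 2 mm. A picture is of the moment at which its call begins. camera_model takes no time and is no camera call.
- ctrl.hand_in(): hands the job in, once; it reports no verdict.
Trained networks look in the newest picture that a camera, given by its name, has taken for a name from the list of things; names that differ only in an ending like _2 or _b are one class to them, and where a whole thing is asked for, a point or a joint stands for the part that bears it (a point fixed in the world has none). Each returns a list of dicts, best first, with "confidence" (0 to 1); they miss things now and then, are a little off and sometimes report something else, mostly with a low value. They report only what shows in the picture. A call takes as long as a camera call. They do not tell look-alikes from the thing itself.
- ctrl.recognise(camera, name): "bbox" ([left, top, right, bottom] in pixels, round what is visible of it).
The state is a dict: "time": time; "qpos": joint angles; "qd": joint speeds; "joint_efforts": joint torques, N m; "tcp_pos": TCP position; "orientation": TCP orientation; "force": force on the tool from outside, world axes, zero at the start; "moment": the same for the moment, N m; "opening": finger opening in m.
Only numpy, scipy, OpenCV 4.12 (cv2) and the standard library are available. Lean on these libraries where they do the work, as an engineer would, in place of code of your own. Each camera call takes 0.05 s, during which the arm holds its last target.

TASK

Take the cutter with the red collar from the wooden rack and push its shank gently down the collet of the upright carving handpiece until it sits firmly home on the stop inside. Then let go of it and turn the brass collet nut clockwise (seen from above) just until the collet bites and grips the shank snugly; do not strain the stop or the collet, let go, and leave everything else on the bench where it is.

Things in the scene. Friction and masses are not known exactly. Their poses are not given: they have to be found in the camera images.
- cutter_grip (a point): The cutter to fit, upright in one of the three rack holes. This point: centre of its red round collar, 16 mm across, 24 mm tall; a 6 mm steel head sits on top. Below the collar a shank 10 mm across, 44 mm long, foot chamfered 2 mm. Axis z up, symmetric, 50 to 100 g. In the rack the collar rests on the rack's top, the shank 3 mm loose in its hole.
- cutter_foot (a point): Centre of the bottom end of the red cutter's shank, 56 mm below the collar's centre. z points up the shank.
- cutter: The red cutter as a whole; its origin is the bottom end of the shank. z points up the shank.
- mouth (a point): Centre of the collet's mouth, on the bore axis, level with the top of the nut (150 mm above the bench), z up. Bore 12 mm across, with a 2 mm chamfer 2 mm below. 24 to 32 mm down two spring plungers grip the shank: pushing past needs some 1 to 8 N, its own weight hardly sinks it. Hidden jaws stand clear of the shank until the nut is turned.
- handpiece: Black upright handpiece, 42 mm across, in a stand with a base plate 110 x 100 x 16 mm; origin under its axis at bench level. A solid stop in its bore can be neither seen nor measured: once home, the collar's underside stands 3 to 12 mm above the nut, different each time. Press home with 5 to 12 N more than the drag; the stop bears at most 18 N.
- nut_centre (a point): Centre of the brass nut, a block 36 (its x) x 30 (its y) x 28 mm tall around the bore, clear below for 15 mm; flats on +y and -y. It turns on the bore axis with 0.17 Nm friction, clockwise from above to tighten. After 0.1 to 1.1 rad (its setting is hidden) the jaws bite: torque rises 1.2 Nm/rad. Stop 0.2 to 0.3 Nm above the free torque; 0.4 strains it. It may relax a little when let go.
- rack: Wooden cutter rack 50 (x) x 190 (y) x 50 mm tall, fixed; origin under its centre. Holes at y = -60, 0 and 60 mm, in its top.
- cutter_black: Another cutter, black collar, same size, in the rack; leave it. Origin at the foot of its shank.
- cutter_blue: Another cutter, blue collar, same size, in the rack; leave it. Origin at the foot of its shank.
- vase: Small ochre vase with brown bands, 90 mm across, 117 mm tall; leave it. Origin at its underside.
- bowl: Red-brown bowl, 100 mm across, 50 mm tall; leave it. Origin at its underside.
- brush: Brush lying on the bench; leave it. Origin at its underside.
- jar: Brown jar, 60 mm across, 80 mm tall; leave it. Origin at its underside.
- rib: Flat wooden potter's rib 100 x 50 x 8 mm; leave it. Origin at its underside.
There are look-alikes about, which are no part of the job. Of the things that look like the handpiece, the smallest one is meant.

How it is judged:
By the outcome, as a careful person would: the job done as asked, in the order asked, and still so for the second after the job is handed in, with the robot touching nothing.
It also fails if it takes over 72 s, if anything falls off the work surface, if the arm or the gripper's body presses on something with over 40 N, if the wrist force passes 120 N, or if a joint passes its speed limit or range.

## Working session

There is one attempt and no reset: what is moved stays moved. The work goes in short steps, Python scripts to look and compute and a tool call to move; the robot and the scene stay as the last step left them, time stands still between calls to the robot, and variables do not carry over. Pictures are saved under pics/ and viewed, and the job is handed in when it is done.

Besides the shell and the picture viewer there is one more tool, called after ">>>" as a command line: name --pt "numbers of a row" for each row, then --argument value for the rest. arm_command: Moves the arm, as the interface text tells. Its arguments: {"type":"object","properties":{"deltas":{"type":"array"}},"required":["deltas"]}

```bash
ls; mkdir -p pics; python3 - <<'E'
from workcell import ctrl
import cv2
s=ctrl.sense()
for k,v in s.items(): print(k,v)
for n in ("scene","top"):
    im=ctrl.capture(n); cv2.imwrite(f"pics/{n}0.png",im[:,:,::-1]); print(n,ctrl.camera_model(n))
    for o in ("cutter_grip","handpiece","nut_centre","mouth","rack","cutter"):
        print(o,[(d['bbox'],round(d['confidence'],2)) for d in ctrl.recognise(n,o)])
E
```

```text
pics
time 0.0
qpos [-1.24720923  0.33389528  0.03986927  1.46630113 -0.01339994  1.34332477
 -0.05850079]
qd [-0.0009019  -0.00082338  0.00045337  0.00086717 -0.00018137 -0.00076209
  0.00067696]
joint_efforts [ 8.09556786e-04 -6.58552265e+01  1.36609387e+00 -4.05580723e+01
  1.68191863e-02  1.23652446e-02 -1.73527513e-05]
tcp_pos [0.26652584 0.59231831 0.23041671]
orientation [[-5.79836546e-04  4.10316121e-01  9.11943170e-01]
 [-1.55821361e-03  9.11941845e-01 -4.10316515e-01]
 [-9.99998618e-01 -1.65891877e-03  1.10582953e-04]]
force [-0.35482158 -0.47799243  0.44074391]
moment [-0.03279882 -0.0164309  -0.01164225]
opening 0.0856776715456202
scene {'vfov': 45.56517563023317, 'cx': 325.6538684205433, 'cy': 204.81252685770374, 'origin': array([1.21295932, 0.8366632 , 0.87551056]), 'rotation': array([[-0.75540216,  0.36958137, -0.54108889],
       [ 0.65515328,  0.44099697, -0.61342958],
       [ 0.01190642, -0.81788219, -0.57526251]])}
cutter_grip []
handpiece [([355.1, 194.1, 410.6, 254.6], 0.92), ([247.3, 178.0, 291.0, 217.7], 0.89), ([306.3, 161.7, 368.9, 213.6], 0.75)]
nut_centre [([253.2, 164.3, 271.6, 175.1], 0.72)]
mouth []
rack [([307.7, 242.5, 376.0, 297.3], 0.68)]
cutter [([339.8, 252.4, 345.7, 262.5], 0.61)]
top {'vfov': 57.58694730224503, 'cx': 321.97068637653484, 'cy': 192.4909169211773, 'origin': array([0.35927531, 0.02410565, 1.29937563]), 'rotation': array([[-2.56665474e-02, -9.93997147e-01,  1.06352715e-01],
       [-9.99670477e-01,  2.55643295e-02, -2.32452055e-03],
       [-4.08269073e-04, -1.06377332e-01, -9.94325750e-01]])}
cutter_grip []
handpiece [([331.9, 214.7, 380.1, 259.6], 0.94), ([368.4, 165.6, 408.6, 202.6], 0.77), ([186.1, 194.6, 212.7, 226.1], 0.65), ([264.3, 201.1, 314.9, 253.1], 0.6)]
nut_centre [([391.2, 170.3, 402.2, 185.0], 0.46), ([210.5, 239.8, 227.2, 271.0], 0.3)]
mouth []
rack [([250.4, 164.5, 305.0, 182.5], 0.8)]
cutter [([390.6, 171.4, 398.8, 185.8], 0.65)]
```

```bash
python3 - <<'E'
import cv2
a=cv2.imread('pics/scene0.png');b=cv2.imread('pics/top0.png')
cv2.imwrite('pics/s0c.png',cv2.resize(a[130:330,200:460],(780,600),interpolation=cv2.INTER_CUBIC))
cv2.imwrite('pics/t0c.png',cv2.resize(b[120:300,180:420],(800,600),interpolation=cv2.INTER_CUBIC))
E
```

```text
(no output)
```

View pics/scene0.png

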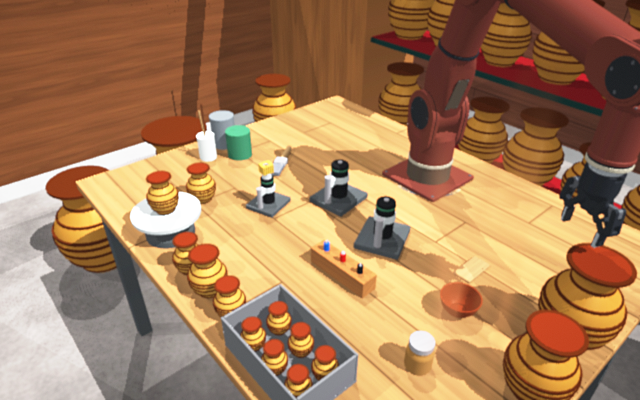

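View pics/top0.png

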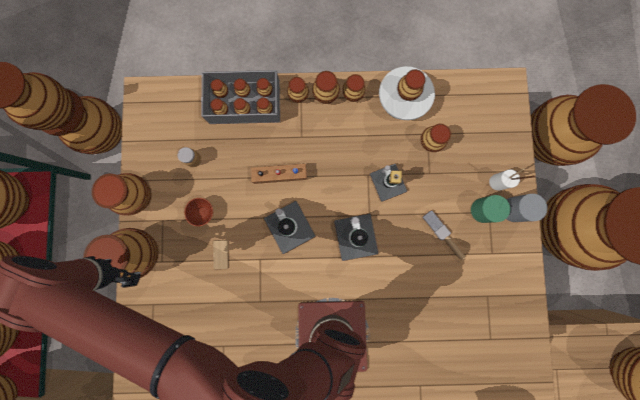

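View pics/s0c.png

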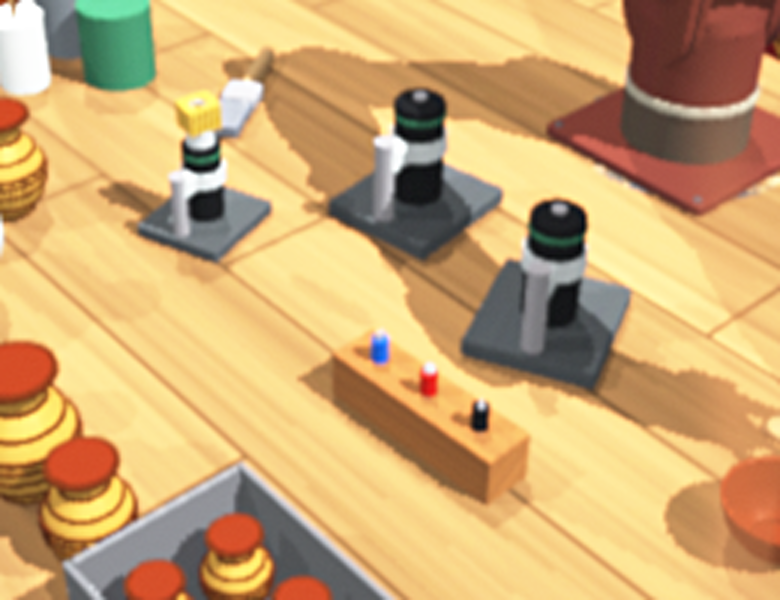

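View pics/t0c.png

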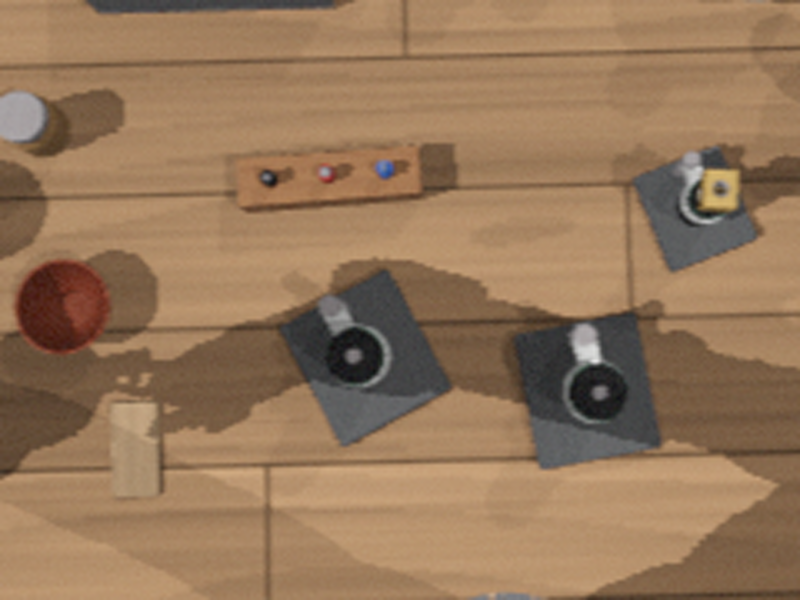

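```bash
cat > h.py <<'E'
from workcell import ctrl
import numpy as np, cv2
def cam(n):
    m=ctrl.camera_model(n); f=200/np.tan(np.radians(m['vfov'])/2); return f,m['cx'],m['cy'],np.array(m['origin']),np.array(m['rotation'])
def ray(n,u,v):
    f,cx,cy,o,R=cam(n); d=R@np.array([(u-cx)/f,(v-cy)/f,1]); return o,d/np.linalg.norm(d)
def atz(n,u,v,z):
    o,d=ray(n,u,v); return o+d*(z-o[2])/d[2]
def proj(n,P):
    f,cx,cy,o,R=cam(n); p=(np.atleast_2d(P)-o)@R; return np.c_[p[:,0]/p[:,2]*f+cx,p[:,1]/p[:,2]*f+cy]
def tri(p):
    A=np.zeros((3,3));b=np.zeros(3)
    for n,(u,v) in p.items():
        o,d=ray(n,u,v);M=np.eye(3)-np.outer(d,d);A+=M;b+=M@o
    x=np.linalg.solve(A,b); return x,{n:(proj(n,x)[0]-p[n]).round(2) for n in p}
E
python3 - <<'E'
from h import *
ims={n:cv2.imread(f'pics/{n}0.png') for n in('scene','top')}
roi={'red':{'scene':(330,246,355,266),'top':(270,164,286,180)},'blue':{'scene':(318,238,334,255),'top':(286,164,304,180)},'nut':{'scene':(255,155,280,180),'top':(384,165,408,190)}}
for k in roi:
    c={}
    for n in ims:
        x0,y0,x1,y1=roi[k][n]; p=ims[n][y0:y1,x0:x1].astype(float);b,g,r=p[...,0],p[...,1],p[...,2]
        if k=='red': w=np.clip(r-1.8*np.maximum(g,b)-15,0,60)
        elif k=='blue': w=np.clip(b-1.0*r-15,0,60)
        else: w=((r-2.0*b>20)&(g>1.5*b)).astype(float) 
        if k=='nut' : 
            print(n); print(w.astype(int))
        yy,xx=np.mgrid[y0:y1,x0:x1]; c[n]=((w*xx).sum()/w.sum(),(w*yy).sum()/w.sum())
    print(k,c,tri(c))
    print({n:atz(n,*c[n],.062 if k!='nut' else .15) for n in c})
E
```

```text
red {'scene': (np.float64(342.4343663800098), np.float64(257.7616420574396)), 'top': (np.float64(278.2024048096192), np.float64(173.28857715430865))} (array([0.56355843, 0.17025059, 0.05514464]), {'scene': array([0.3 , 0.03]), 'top': array([ 0.16, -0.16])})
{'scene': array([0.56950146, 0.17525273, 0.062     ]), 'top': array([0.56189315, 0.16999233, 0.062     ])}
blue {'scene': (np.float64(326.18771593090213), np.float64(246.04913627639155)), 'top': (np.float64(295.0607028753994), np.float64(170.36741214057508))} (array([0.57043778, 0.1121855 , 0.06111989]), {'scene': array([-0.15, -0.02]), 'top': array([-0.08,  0.08])})
{'scene': array([0.57087655, 0.11327052, 0.062     ]), 'top': array([0.57056999, 0.11184732, 0.062     ])}
scene
[[0 0 0 0 0 0 0 0 0 0 0 0 0 0 0 0 0 0 0 0 0 0 0 0 0]
 [0 0 0 0 0 0 0 0 0 0 0 0 0 0 0 0 0 0 0 0 0 0 0 0 0]
 [0 0 0 0 0 0 0 0 0 0 0 0 0 0 0 0 0 0 0 0 0 0 0 0 0]
 [0 0 0 0 0 0 0 0 0 0 0 0 0 0 0 0 0 0 0 0 0 0 0 0 0]
 [0 0 0 0 0 0 0 0 0 0 0 0 0 0 0 0 0 0 0 0 0 0 0 0 0]
 [0 0 0 0 0 0 0 0 0 0 0 0 0 0 0 0 0 0 0 0 0 0 0 0 0]
 [0 0 0 0 0 0 0 0 0 0 0 0 0 0 0 0 0 0 0 0
[... 1908 characters left out ...]
 0 0 0 0 0 0 0 0 0 0 0 0 0 0 0]
 [0 0 0 0 0 0 0 0 0 0 0 0 0 0 0 0 0 0 0 0 0 0 0 0]
 [0 0 0 0 0 0 0 0 0 0 0 0 0 0 0 0 0 0 0 0 0 0 0 0]
 [0 0 0 0 0 0 0 0 0 0 0 0 0 0 0 0 0 0 0 0 0 0 0 0]
 [0 0 0 0 0 0 0 0 0 0 0 0 0 0 0 0 0 0 0 0 0 0 0 0]
 [0 0 0 0 0 0 0 0 0 0 0 0 0 0 0 0 0 0 0 0 0 0 0 0]
 [0 0 0 0 0 0 0 0 0 0 0 0 0 0 0 0 0 0 0 0 0 0 0 0]]
nut {'scene': (np.float64(265.3050847457627), np.float64(169.46610169491527)), 'top': (np.float64(nan), np.float64(nan))} (array([nan, nan, nan]), {'scene': array([nan, nan]), 'top': array([nan, nan])})
{'scene': array([ 0.54828617, -0.18848167,  0.15      ]), 'top': array([nan, nan, nan])}<stdin>:13: RuntimeWarning: invalid value encountered in scalar divide
```

```bash
python3 - <<'E'
import cv2,numpy as np
a=cv2.imread('pics/scene0.png');b=cv2.imread('pics/top0.png')
f=lambda i,x,y,w,h:cv2.resize(i[y:y+h,x:x+w],(390,390),interpolation=cv2.INTER_NEAREST)
cv2.imwrite('pics/n0.png',np.vstack([np.hstack([f(a,250,155,30,30),f(b,380,160,30,30)])]))
E
```

```text
(no output)
```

View pics/n0.png

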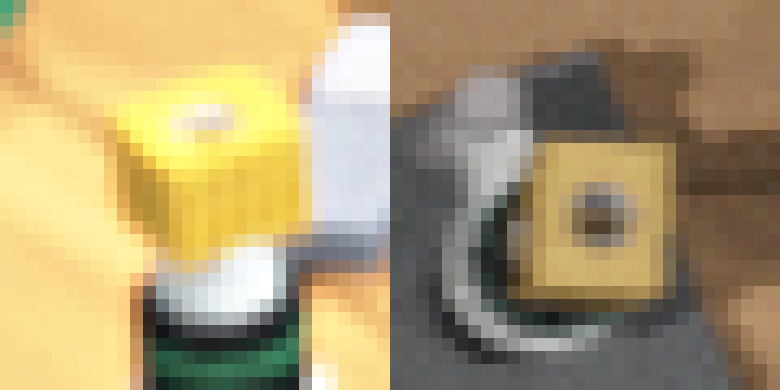

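```bash
python3 - <<'E'
from h import *
np.set_printoptions(linewidth=200)
a=cv2.imread('pics/scene0.png').astype(float);b=cv2.imread('pics/top0.png').astype(float)
p=a[156:178,254:278]; print((100*p[...,0]/p[...,2]).astype(int))
p=b[166:188,386:406]; print((100*p[...,0]/p[...,2]).astype(int)); print(p[...,2].astype(int))
E
```

```text
[[ 50  50  51  51  52  51  52  53  52  52  53  52  53  53  52  52  52  53  53  53  52  51  59  79]
 [ 51  50  51  51  52  52  51  52  51  52  52  51  53  53  53  52  52  52  52  51  51  60  87 101]
 [ 53  52  50  51  51  52  52  52  52  52  52  52  52  52  53  53  53  53  51  51  56  80 100 102]
 [ 54  54  53  53  52  51  51  52  53  52  52  52  52  52  52  52  53  55  54  52  70  97 102 101]
 [ 55  56  55  55  55  56  54  54  54  54  54  52  52  51  50  52  53  56  53  56  88 102 101 100]
 [ 55  55  57  57  57  56  56  55  53  51  52  49  48  48  49  50  52  54  51  64  99 102 100 100]
 [ 51  52  56  56  57  56  53  52  50  53  56  61  59  52  48  49  52  50  49  75 103 103 102 101]
 [ 52  50  51  53  51  50  51  50  54  67  75  87  88  75  56  51  51  49  52  85 106 107 106 107]
 [ 56  54  51  49  42  41  47  50  59  78  82  84  86  78  62  52  50  48  50  80 103 107 106 107]
 [ 60  58  55  49  40  33  40  48  55  69  67  53  51  57  54  49  43  40  43  71 100 106 106 106]
 [ 61  61  59  54  43  31  32  40  49  54  53  45  40  43  40  39  33  32  36  65  98 107 107 106]
 [ 61  61  
[... 4032 characters left out ...]
96 204 204 179 121  96 116 120 117]
 [ 88  37  35  79 136 187 208 209 208 207 206 208 208 206 181 124  83 111 124 122]
 [ 97  42  34  66 120 183 206 206 208 206 205 206 206 205 182 121  79 102 117 121]
 [144  59  48  94 128 137 137 138 146 156 156 156 166 171 145  94  66  82 108 118]
 [148  99  52  46  62  71  66  72  75  85  85  99 107  98  75  65  68  80 115 125]
 [159 158 110  64  41  32  20  40  53  64  71  77  70  62  62  65  80  94 112 131]
 [106 156 171 137 102  94  85  95 130 145 120  86  81  69  82  96  96  95  95 118]
 [ 39  81 124 149 172 188 186 172 146 124 102  98  96  94  97  93  99  92  95 105]
 [ 58  42  53  66  87  95 109 106 102  99  95  98  96  93  95  94  95  93  99  94]]
```

```bash
python3 - <<'E'
from h import *
from scipy.optimize import minimize
from scipy.ndimage import map_coordinates
ims={n:cv2.imread(f'pics/{n}0.png').astype(float) for n in('scene','top')}
def edges(p,z0=.15,h=.028):
    x,y,t=p;c,s=np.cos(t),np.sin(t);q=np.array([[18,15],[-18,15],[-18,-15],[18,-15]])/1000@np.array([[c,s],[-s,c]])+[x,y]
    return np.c_[q,np.full(4,z0)],np.c_[q,np.full(4,z0-h)]
def seg(n,A,B):
    a,b=proj(n,[A,B]);t=np.linspace(.1,.9,25)[:,None];P=a+(b-a)*t;d=(b-a)/np.linalg.norm(b-a);N=np.array([-d[1],d[0]])
    f=lambda Q:np.stack([map_coordinates(ims[n][...,k],[Q[:,1],Q[:,0]],order=1) for k in range(3)],1)
    return np.linalg.norm((f(P+.9*N)-f(P-.9*N)).mean(0))
def score(p,cams):
    T,B=edges(p);s=0
    for n in cams:
        for i in range(4): s+=min(seg(n,T[i],T[(i+1)%4]),150)
    return -s
for cams in(['top'],['scene'],['top','scene']):
    best=min((minimize(score,[x,y,t],args=(cams,),method='Nelder-Mead',options=dict(initial_simplex=np.array([[x,y,t],[x+.004,y,t],[x,y+.004,t],[x,y,t+.1]]))) for x in(.545,.552,.558) for y in(-.19,-.183,-.176) for t in(-.2,-.07,.05)),key=lambda r:r.fun)
    print(cams,best.x,best.fun)
print(atz('top',395.75,176.2,.15))
# hole in scene
print('scene hole',atz('scene',265.3,163.7,.15))
print(proj('scene',[[.5517,-.186,.15]]))
# base axis check
E
```

```text
Traceback (most recent call last):
  File "h.py", line 10, in proj
    f,cx,cy,o,R=cam(n); p=(np.atleast_2d(P)-o)@R; return np.c_[p[:,0]/p[:,2]*f+cx,p[:,1]/p[:,2]*f+cy]
                ~~~^^^
  File "h.py", line 4, in cam
    m=ctrl.camera_model(n); f=200/np.tan(np.radians(m['vfov'])/2); return f,m['cx'],m['cy'],np.array(m['origin']),np.array(m['rotation'])
ValueError: time passes only in moves, steps and waits
```

```bash
python3 - <<'E'
s=open('h.py').read().replace("def cam(n):","import functools\n@functools.cache\ndef cam(n):")
open('h.py','w').write(s)
E
cat > fit.py <<'E'
from h import *
import sys
from scipy.optimize import minimize
from scipy.ndimage import map_coordinates
tag=sys.argv[1]
ims={n:cv2.imread(f'pics/{n}{tag}.png').astype(float) for n in('scene','top')}
def edges(p,z0=.15,h=.028):
    x,y,t=p;c,s=np.cos(t),np.sin(t);q=np.array([[18,15],[-18,15],[-18,-15],[18,-15]])/1000@np.array([[c,s],[-s,c]])+[x,y]
    return np.c_[q,np.full(4,z0)],np.c_[q,np.full(4,z0-h)]
def seg(n,A,B):
    a,b=proj(n,[A,B]);t=np.linspace(.1,.9,25)[:,None];P=a+(b-a)*t;d=(b-a)/np.linalg.norm(b-a);N=np.array([-d[1],d[0]])
    f=lambda Q:np.stack([map_coordinates(ims[n][...,k],[Q[:,1],Q[:,0]],order=1) for k in range(3)],1)
    return np.linalg.norm((f(P+.9*N)-f(P-.9*N)).mean(0))
def score(p,cams):
    T,B=edges(p);s=0
    for n in cams:
        for i in range(4): s+=min(seg(n,T[i],T[(i+1)%4]),150)
    return -s
for cams in(['top'],['scene'],['top','scene']):
    best=min((minimize(score,[x,y,t],args=(cams,),method='Nelder-Mead',options=dict(initial_simplex=np.array([[x,y,t],[x+.004,y,t],[x,y+.004,t],[x,y,t+.1]]))) for x in(.545,.552,.558) for y in(-.19,-.183,-.176) for t in(-.2,-.07,.05)),key=lambda r:r.fun)
    print(cams,best.x,best.fun)
E
python3 fit.py 0; python3 - <<'E'
from h import *
print(atz('top',395.75,176.2,.15))
print('scene hole',atz('scene',265.3,163.7,.15))
print(proj('scene',[[.5517,-.186,.15]]))
E
```

```text
['top'] [ 0.54442324 -0.18064789 -0.77642308] -222.7768919762384
['scene'] [ 0.54947526 -0.1795448  -0.42954874] -293.33109233130494
['top', 'scene'] [ 0.54831323 -0.18122193 -0.50049656] -459.14303633052504
[ 0.52843108 -0.21531713  0.15      ]
scene hole [ 0.52887801 -0.21620398  0.15      ]
[[264.83654478 170.18114405]]
```

```bash
sed -i 's/(.545,.552,.558)/(.525,.529,.533)/; s/(-.19,-.183,-.176)/(-.22,-.2155,-.211)/' fit.py; python3 fit.py 0
```

```text
['top'] [ 0.5278787  -0.21552072 -0.06445144] -467.87728311076944
['scene'] [ 0.53076717 -0.20683758 -0.43256821] -236.3966054813302
['top', 'scene'] [ 0.52818209 -0.21565408 -0.10726127] -656.59548081707
```

```bash
python3 - <<'E'
import cv2,numpy as np
a=cv2.imread('pics/scene0.png');b=cv2.imread('pics/top0.png')
f=lambda i,x,y,w,h:cv2.resize(i[y:y+h,x:x+w],(w*10,h*10),interpolation=cv2.INTER_NEAREST)
cv2.imwrite('pics/r0.png',np.vstack([f(a,305,235,75,35),f(b,245,160,75,25)]))
E
```

```text
(no output)
```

View pics/r0.png

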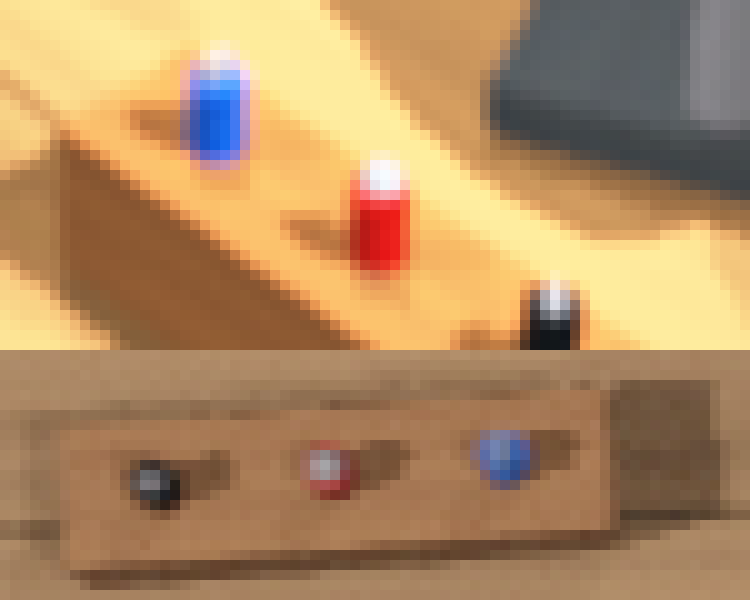

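```bash
python3 - <<'E'
from h import *
print(tri({'scene':(342.6,256.7),'top':(277.6,171.8)}))
print(atz('scene',342.6,256.7,.062),atz('top',277.6,171.8,.062))
# blue and black tops
print(atz('top',295,170.6,.062),atz('top',260.1,173.1,.062))
for c in [(250.5+.5,167.6),(305.2,163.5),(306.3,179),(251.8,182.0)]: print(atz('top',*c,.05))
E
```

```text
(array([0.56679834, 0.17229264, 0.06213418]), {'scene': array([-0.17, -0.02]), 'top': array([-0.09,  0.09])})
[0.5663988  0.17250673 0.062     ] [0.56712694 0.17199784 0.062     ]
[0.56976507 0.11207062 0.062     ] [0.56415148 0.23223141 0.062     ]
[0.58630771 0.26575049 0.05      ]
[0.59591811 0.07696605 0.05      ]
[0.54132553 0.07428567 0.05      ]
[0.53569181 0.26322897 0.05      ]
```

```bash
cat >> h.py <<'E'
from scipy.spatial.transform import Rotation as Rn
def delta(pos,az):
    s=ctrl.sense(); R=np.array(s['orientation']); a=np.radians(az)
    y=np.array([np.cos(a),np.sin(a),0]);x=np.array([0,0,-1.]);T=np.c_[x,y,np.cross(x,y)]
    print('t',round(s['time'],2),'tcp',s['tcp_pos'].round(4),'az',np.degrees(np.arctan2(R[1,1],R[0,1])).round(1),'F',s['force'].round(2),'M',s['moment'].round(3),'open',round(s['opening']*1000,1),'q',np.round(s['qpos'],2))
    print('shift',(R.T@(np.array(pos)-s['tcp_pos'])*1000).round(1),'rot',np.degrees(Rn.from_matrix(R.T@T).as_rotvec()).round(2))
E
python3 - <<'E'
from h import *
delta([.5668,.1722,.24],85)
print('column top',tri({'scene':(260,188),'top':(387.6,168)}))
print('big ones',atz('top',287,227,.15),atz('top',360,238,.15))
E
```

```text
t 0.7 tcp [0.2667 0.5927 0.2313] az 65.8 F [ 0.27  0.82 -1.42] M [0.016 0.021 0.002] open 85.5 q [-1.25  0.33  0.04  1.47 -0.01  1.34 -0.06]
shift [  -8.7 -260.4  446.2] rot [-19.22   0.     0.  ]
column top (array([ 0.56534748, -0.20141509,  0.0857916 ]), {'scene': array([-0.51, -0.11]), 'top': array([-0.3 ,  0.36])})
big ones [0.37593332 0.13415817 0.15      ] [ 0.33573365 -0.09406165  0.15      ]
```

>>> arm_command --pt "-9 -20 34 -2 0 0 60" --pt "-9 -40 69 -4 0 0 40" --pt "-9 -60 103 -6 0 0 40" --pt "-9 -80 137 -8 0 0 40" --pt "-9 -100 172 -10 0 0 40" --pt "-9 -120 206 -12 0 0 40" --pt "-9 -140 240 -14 0 0 40" --pt "-9 -160 275 -16 0 0 40" --pt "-9 -180 309 -18 0 0 40" --pt "-9 -200 343 -19.2 0 0 40"

```text
time: 1.53
tcp_pos: [0.4983, 0.2678, 0.2407]
orientation: [[0.0, 0.086, 0.996], [0.001, 0.996, -0.086], [-1.0, 0.001, 0.0]]
force: [-0.1, 0.1, -0.0]
opening: 0.0399
```

```bash
python3 - <<'E'
from h import *
delta([.5668,.1722,.11],85)
E
```

```text
t 1.53 tcp [0.4983 0.2678 0.2407] az 85.1 F [-0.08  0.11 -0.02] M [ 0.017 -0.036 -0.044] open 39.9 q [-0.79  0.15  0.24  1.67 -0.04  1.32  0.95]
shift [130.7 -89.5  76.4] rot [ 0.08  0.03 -0.03]
```

>>> arm_command --pt "0 -25 20 0 0 0 40" --pt "0 -50 42 0 0 0 40" --pt "20 -75 65 0 0 0 40" --pt "45 -89.5 76.4 0 0 0 40" --pt "75 -89.5 76.4 0 0 0 40" --pt "100 -89.5 76.4 0 0 0 40" --pt "120 -89.5 76.4 0 0 0 40" --pt "130 -89.5 76.4 0 0 0 40" --pt "131 -89.5 76.4 0 0 0 40" --pt "131 -89.5 76.4 0 0 0 40"

```text
time: 2.37
tcp_pos: [0.5669, 0.1723, 0.11]
orientation: [[0.0, 0.086, 0.996], [0.0, 0.996, -0.086], [-1.0, 0.0, 0.0]]
force: [1.3, -0.8, 0.8]
opening: 0.0404
```

```bash
python3 - <<'E'
from h import *
delta([.5668,.1722,.055],85)
a=ctrl.capture('scene')[:,:,::-1];b=ctrl.capture('top')[:,:,::-1]
cv2.imwrite('pics/c1.png',np.hstack([cv2.resize(a[170:290,280:400],(400,400)),cv2.resize(b[130:210,240:320],(400,400))]))
E
```

```text
t 2.37 tcp [0.5669 0.1723 0.11  ] az 85.1 F [ 1.26 -0.78  0.84] M [0.026 0.028 0.006] open 40.4 q [-0.63  0.32  0.31  1.77 -0.11  1.07  1.2 ]
shift [55.  -0.1 -0.2] rot [ 0.09  0.02 -0.02]
```

View pics/c1.png

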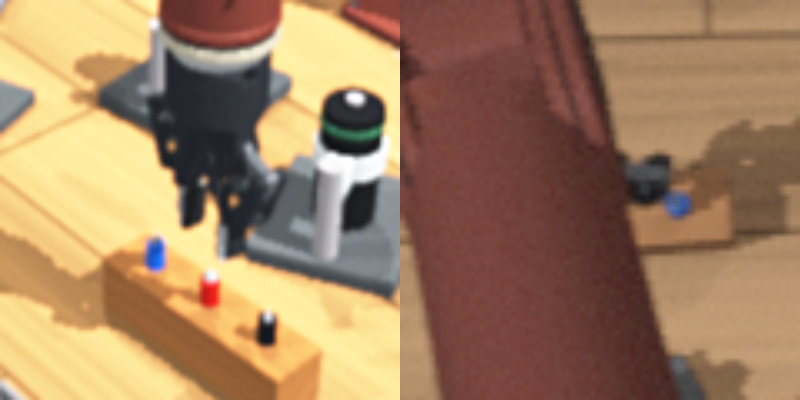

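>>> arm_command --pt "12 0 0 0 0 0 40" --pt "26 0 0 0 0 0 40" --pt "40 0 0 0 0 0 40" --pt "50 0 0 0 0 0 40" --pt "55 0 0 0 0 0 40" --pt "55 0 0 0 0 0 40" --pt "55 0 0 0 0 0 5" --pt "55 0 0 0 0 0 5" --pt "55 0 0 0 0 0 5" --pt "55 0 0 0 0 0 5"

```text
time: 3.3
tcp_pos: [0.5685, 0.1728, 0.0573]
orientation: [[0.004, 0.086, 0.996], [0.002, 0.996, -0.086], [-1.0, 0.002, 0.004]]
force: [-0.5, -0.6, 4.6]
opening: 0.0133
```

```bash
python3 - <<'E'
from h import *
delta([.5668,.1722,.155],85)
E
```

```text
t 3.3 tcp [0.5685 0.1728 0.0573] az 85.1 F [-0.46 -0.62  4.57] M [-0.035  0.218  0.002] open 13.3 q [-0.62  0.38  0.3   1.81 -0.13  0.97  1.22]
shift [-97.7  -0.5  -1.3] rot [ 0.09  0.22 -0.14]
```

```bash
python3 - <<'E'
from h import *
a=ctrl.capture('scene')[:,:,::-1]
delta([.5668,.1722,.155],85)
cv2.imwrite('pics/c2.png',cv2.resize(a[190:290,290:410],(800,600),interpolation=cv2.INTER_CUBIC))
E
```

```text
t 3.35 tcp [0.5685 0.1728 0.0572] az 85.1 F [-1.58 -1.14  4.96] M [-0.089  0.225 -0.002] open 13.5 q [-0.62  0.38  0.3   1.81 -0.13  0.97  1.22]
shift [-97.8  -0.5  -1.3] rot [ 0.09  0.22 -0.14]
```

View pics/c2.png

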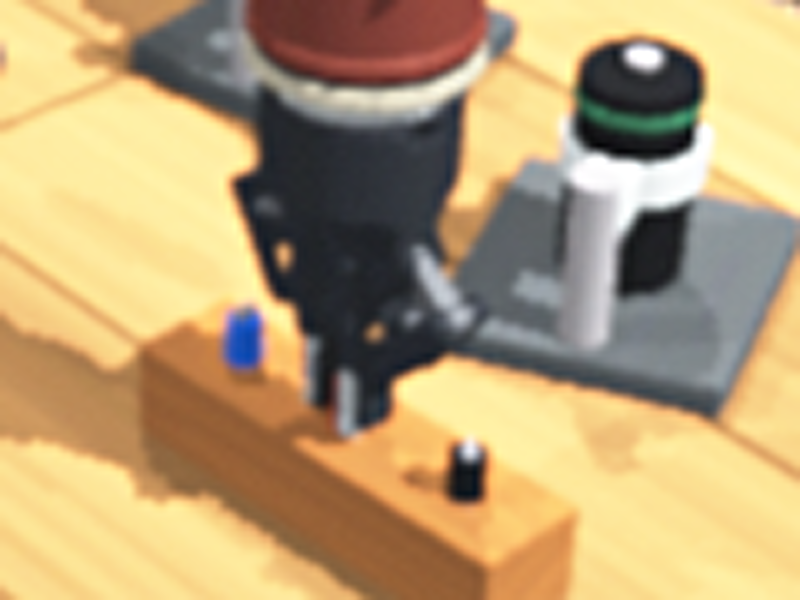

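>>> arm_command --pt "-5 0 0 0 0 0 5" --pt "-12 0 0 0 0 0 5" --pt "-24 0 0 0 0 0 5" --pt "-40 0 0 0 0 0 5" --pt "-60 0 0 0 0 0 5" --pt "-85 0 0 0 0 0 5" --pt "-115 0 0 0 0 0 5" --pt "-145 0 0 0 0 0 5" --pt "-168 0 0 0 0 0 5" --pt "-168 0 0 0 0 0 5"

```text
time: 4.18
tcp_pos: [0.5701, 0.1729, 0.2319]
orientation: [[0.012, 0.086, 0.996], [0.006, 0.996, -0.086], [-1.0, 0.007, 0.011]]
force: [0.8, 0.1, -0.1]
opening: 0.0134
```

```bash
python3 - <<'E'
from h import *
a=ctrl.capture('scene')[:,:,::-1]
delta([.5283,-.2156,.225],85)
cv2.imwrite('pics/scene3.png',a)
cv2.imwrite('pics/c3.png',cv2.resize(a[130:290,270:430],(600,600),interpolation=cv2.INTER_CUBIC))
E
```

```text
t 4.23 tcp [0.5693 0.1728 0.2291] az 85.1 F [ 0.09 -0.48 -1.09] M [-0.026 -0.022 -0.037] open 13.2 q [-0.65  0.22  0.33  1.63 -0.07  1.29  1.18]
shift [   1.9 -390.5   -7.5] rot [ 0.07  0.51 -0.31]
```

View pics/c3.png

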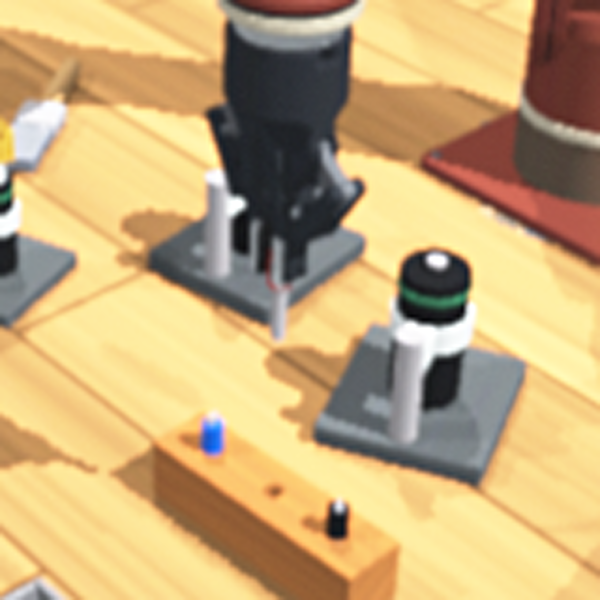

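```bash
python3 - <<'E'
from h import *
for z in (.174,.178,.182): print(atz('scene',344.1,219.2,z))
print(proj('scene',[[.569,.1728,.178]]))
E
```

```text
[0.55863817 0.16415589 0.174     ]
[0.5623691  0.16799051 0.178     ]
[0.56610002 0.17182513 0.182     ]
[[343.43948033 221.16297605]]
```

>>> arm_command --pt "0 -30 0 0 0 0 5" --pt "0 -65 0 0 0.1 0 5" --pt "0 -105 -2 0 0.1 0 5" --pt "0 -145 -4 0 0.2 0 5" --pt "0 -185 -6 0 0.3 0 5" --pt "0 -225 -7 0 0.4 -0.2 5" --pt "0 -265 -7 0 0.5 -0.3 5" --pt "0 -300 -7 0 0.5 -0.3 5" --pt "0 -325 -7 0 0.5 -0.3 5" --pt "0 -340 -7 0 0.5 -0.3 5"

```text
time: 5.07
tcp_pos: [0.5315, -0.1693, 0.2268]
orientation: [[-0.001, 0.09, 0.996], [-0.001, 0.996, -0.09], [-1.0, -0.001, -0.001]]
force: [0.7, -0.0, -0.7]
opening: 0.0135
```

```bash
python3 - <<'E'
from h import *
delta([.5283,-.2156,.225],85)
E
```

```text
t 5.07 tcp [ 0.5315 -0.1693  0.2268] az 84.8 F [ 0.71 -0.02 -0.66] M [-0.004 -0.013  0.069] open 13.5 q [-0.27  0.16  0.56  1.72 -0.09  1.29  1.79]
shift [  1.8 -46.4   1. ] rot [-0.17 -0.05  0.04]
```

>>> arm_command --pt "0 -15 0 0 0 0 5" --pt "0 -30 0.5 0 0 0 5" --pt "1 -40 1 0 0 0 5" --pt "1.8 -46.4 1 -0.2 0 0 5" --pt "1.8 -46.4 1 -0.2 0 0 5" --pt "1.8 -46.4 1 -0.2 0 0 5" --pt "1.8 -46.4 1 -0.2 0 0 5" --pt "1.8 -46.4 1 -0.2 0 0 5" --pt "1.8 -46.4 1 -0.2 0 0 5" --pt "1.8 -46.4 1 -0.2 0 0 5"

```text
time: 5.9
tcp_pos: [0.5285, -0.215, 0.2251]
orientation: [[-0.001, 0.086, 0.996], [-0.0, 0.996, -0.086], [-1.0, -0.0, -0.001]]
force: [0.1, 0.2, -0.3]
opening: 0.0134
```

```bash
python3 - <<'E'
from h import *
delta([.5283,-.2156,.225],85)
a=ctrl.capture('scene')[:,:,::-1];b=ctrl.capture('top')[:,:,::-1]
cv2.imwrite('pics/scene4.png',a);cv2.imwrite('pics/top4.png',b)
cv2.imwrite('pics/c4.png',np.hstack([cv2.resize(a[125:185,240:300],(480,480),interpolation=cv2.INTER_CUBIC),cv2.resize(b[130:210,350:430],(320,480))]))
E
```

```text
t 5.9 tcp [ 0.5285 -0.215   0.2251] az 85.1 F [ 0.1   0.23 -0.34] M [0.014 0.033 0.015] open 13.4 q [-0.21  0.19  0.6   1.7  -0.11  1.29  1.89]
shift [ 0.1 -0.6 -0.1] rot [ 0.08 -0.04  0.03]
```

View pics/c4.png

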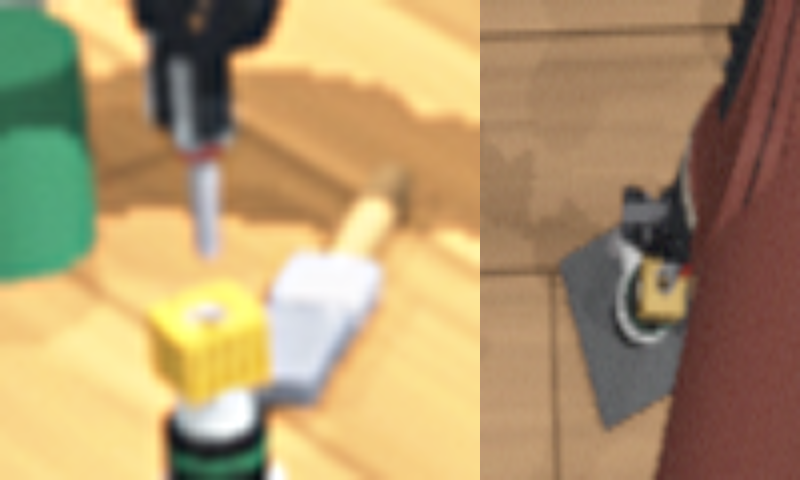

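```bash
python3 - <<'E'
from h import *
for z in (.15,.174,.19,.21,.225): 
    p=proj('scene',[[.5283,-.2156,z]])[0]; q=proj('top',[[.5283,-.2156,z]])[0]; print(z,p.round(1),((p+.5-[240,125])*8-.5).round(0), q.round(1))
a=cv2.imread('pics/scene4.png').astype(int)
for r in range(142,159): print(r,a[r,258:274].sum(1)//3, )
E
```

```text
0.15 [265.6 163.7] [208. 313.] [395.8 176.2]
0.174 [265.1 156.7] [204. 257.] [397.4 175.1]
0.19 [264.8 152. ] [202. 219.] [398.5 174.3]
0.21 [264.3 146. ] [198. 171.] [399.8 173.3]
0.225 [264.  141.4] [196. 135.] [400.9 172.5]
142 [130 126 113 115 154 145  99  75  78 110 140 129 122 122 123 133]
143 [127 124 116 110 129 134 119 100  94 112 134 132 132 130 124 121]
144 [115 112 111 109 110 111 110 103 110 114 127 133 137 137 133 128]
145 [109 111 117 121 119 118 123 138 157 141 132 138 140 139 138 135]
146 [117 121 123 125 127 132 147 179 199 165 137 139 141 141 140 140]
147 [123 124 126 125 126 134 155 195 211 172 139 137 137 139 139 139]
148 [119 121 123 123 125 131 153 193 206 166 132 127 128 130 129 132]
149 [118 117 118 118 121 128 151 188 203 159 128 123 122 122 122 123]
150 [136 134 133 132 131 128 147 184 198 156 124 123 125 124 122 120]
151 [181 181 181 179 172 150 147 180 198 162 139 135 128 123 122 121]
152 [195 196 196 196 193 180 161 179 201 191 183 179 155 141 139 138]
153 [195 196 196 197 197 193 168 176 201 200 197 198 188 183 183 183]
154 [193 194 194 195 196 193 168 174 197 198 196 198 199 199 198 198]
155 [192 193 194 195 195 192 172 175 198 199 193 195 196 200 201 200]
156 [192 192 192 195 195 192 182 182 204 200 194 192 194 195 197 199]
157 [190 191 191 192 194 194 189 189 200 197 195 194 193 193 193 194]
158 [190 190 190 191 192 194 193 190 193 193 193 194 194 195 194 193]
```

```bash
python3 - <<'E'
import cv2
b=cv2.imread('pics/top4.png')
cv2.imwrite('pics/t4.png',cv2.resize(b[150:190,372:412],(600,600),interpolation=cv2.INTER_NEAREST))
E
```

```text
(no output)
```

View pics/t4.png

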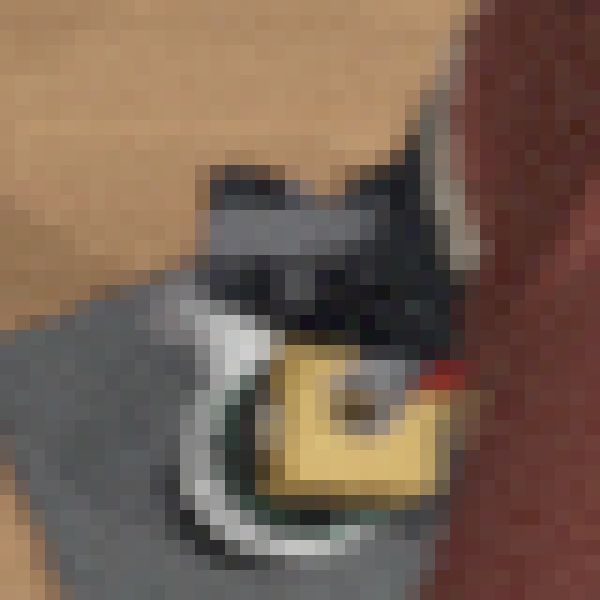

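>>> arm_command --pt "3 -1 0 0 0 0 5" --pt "6 -2.2 0 0 0 0 5" --pt "9 -2.2 0 0 0 0 5" --pt "12 -2.2 0 0 0 0 5" --pt "15 -2.2 0 0 0 0 5" --pt "18 -2.2 0 0 0 0 5" --pt "20 -2.2 0 0 0 0 5" --pt "22 -2.2 0 0 0 0 5" --pt "22 -2.2 0 0 0 0 5" --pt "22 -2.2 0 0 0 0 5"

```text
time: 6.83
tcp_pos: [0.5281, -0.2175, 0.2031]
orientation: [[-0.001, 0.086, 0.996], [-0.0, 0.996, -0.086], [-1.0, -0.001, -0.001]]
force: [0.4, 0.1, -0.5]
opening: 0.0135
```

```bash
python3 - <<'E'
from h import *
delta([.5283,-.2172,.195],85)
a=ctrl.capture('scene')[:,:,::-1];b=ctrl.capture('top')[:,:,::-1]
cv2.imwrite('pics/scene5.png',a);cv2.imwrite('pics/top5.png',b)
cv2.imwrite('pics/c5.png',np.hstack([cv2.resize(a[135:185,240:290],(400,400),interpolation=cv2.INTER_CUBIC),cv2.resize(b[155:195,375:415],(400,400),interpolation=cv2.INTER_CUBIC)]))
E
```

```text
t 6.83 tcp [ 0.5281 -0.2175  0.2031] az 85.1 F [ 0.37  0.07 -0.52] M [ 0.022  0.001 -0.006] open 13.5 q [-0.2   0.21  0.59  1.73 -0.12  1.25  1.91]
shift [8.1 0.3 0.1] rot [ 0.06 -0.05  0.03]
```

View pics/c5.png

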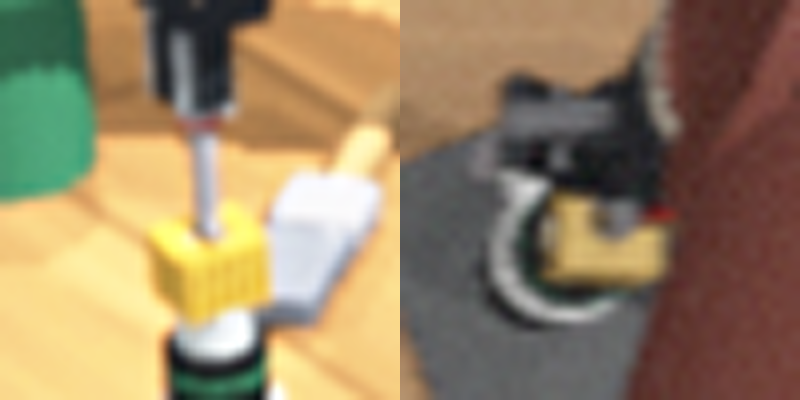

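>>> arm_command --pt "1 0.3 0 0 0 0 5" --pt "2 0.3 0 0 0 0 5" --pt "3 0.3 0 0 0 0 5" --pt "4 0.3 0 0 0 0 5" --pt "5 0.3 0 0 0 0 5" --pt "6 0.3 0 0 0 0 5" --pt "7 0.3 0 0 0 0 5" --pt "8 0.3 0 0 0 0 5" --pt "8 0.3 0 0 0 0 5" --pt "8 0.3 0 0 0 0 5"

```text
time: 7.77
tcp_pos: [0.5287, -0.2166, 0.1952]
orientation: [[-0.0, 0.086, 0.996], [0.0, 0.996, -0.086], [-1.0, 0.0, -0.0]]
force: [1.0, 2.3, 0.2]
opening: 0.0137
```

```bash
python3 - <<'E'
from h import *
delta([.5283,-.2172,.185],85)
E
```

```text
t 7.77 tcp [ 0.5287 -0.2166  0.1952] az 85.1 F [1.01 2.33 0.16] M [ 0.74  -0.525 -0.015] open 13.7 q [-0.2   0.21  0.59  1.74 -0.13  1.23  1.91]
shift [10.2 -0.6 -0.3] rot [ 0.09 -0.   -0.  ]
```

>>> arm_command --pt "0 0.4 0.3 0 0 0 5" --pt "1 0.8 0.5 0 0 0 5" --pt "2 0.8 0.5 0 0 0 5" --pt "3 0.8 0.5 0 0 0 5" --pt "4 0.8 0.5 0 0 0 5" --pt "5 0.8 0.5 0 0 0 5" --pt "6 0.8 0.5 0 0 0 5" --pt "7 0.8 0.5 0 0 0 5" --pt "8 0.8 0.5 0 0 0 5" --pt "8 0.8 0.5 0 0 0 5"

```text
time: 8.6
tcp_pos: [0.5291, -0.2159, 0.187]
orientation: [[-0.0, 0.086, 0.996], [0.0, 0.996, -0.086], [-1.0, -0.0, -0.0]]
force: [1.3, -0.1, -1.1]
opening: 0.0134
```

```bash
python3 - <<'E'
from h import *
delta([.5283,-.2172,.178],85)
E
```

```text
t 8.6 tcp [ 0.5291 -0.2159  0.187 ] az 85.1 F [ 1.32 -0.08 -1.11] M [ 0.104 -0.169  0.019] open 13.4 q [-0.2   0.22  0.59  1.74 -0.13  1.22  1.91]
shift [ 9.  -1.4 -0.7] rot [ 0.09 -0.02  0.  ]
```

>>> arm_command --pt "1 0 0.3 0 0 0 5" --pt "2 0 0.4 0 0 0 5" --pt "3 0 0.4 0 0 0 5" --pt "4 0 0.4 0 0 0 5" --pt "5 0 0.4 0 0 0 5" --pt "6 0 0.4 0 0 0 5" --pt "7 0 0.4 0 0 0 5" --pt "8 0 0.4 0 0 0 5" --pt "9 0 0.4 0 0 0 5" --pt "9 0 0.4 0 0 0 5"

```text
time: 9.43
tcp_pos: [0.5294, -0.2159, 0.1777]
orientation: [[-0.001, 0.086, 0.996], [0.0, 0.996, -0.086], [-1.0, -0.0, -0.001]]
force: [0.0, -0.8, -0.4]
opening: 0.0133
```

```bash
python3 - <<'E'
from h import *
delta([.5295,-.2159,.172],85)
E
```

```text
t 9.43 tcp [ 0.5294 -0.2159  0.1777] az 85.1 F [ 0.01 -0.78 -0.45] M [ 0.009 -0.091  0.01 ] open 13.3 q [-0.2   0.23  0.59  1.76 -0.14  1.2   1.91]
shift [ 5.7 -0.   0.1] rot [ 0.09 -0.04  0.  ]
```

>>> arm_command --pt "0.5 0 0 0 0 0 5" --pt "1 0 0 0 0 0 5" --pt "1.5 0 0 0 0 0 5" --pt "2 0 0 0 0 0 5" --pt "2.5 0 0 0 0 0 5" --pt "3 0 0 0 0 0 5" --pt "3.5 0 0 0 0 0 5" --pt "4 0 0 0 0 0 5" --pt "4 0 0 0 0 0 5" --pt "4 0 0 0 0 0 5"

```text
time: 10.27
tcp_pos: [0.5294, -0.2159, 0.1737]
orientation: [[-0.001, 0.086, 0.996], [0.0, 0.996, -0.086], [-1.0, -0.0, -0.001]]
force: [-0.2, -0.4, 0.4]
opening: 0.0135
```

>>> arm_command --pt "0.3 0 0 0 0 0 5" --pt "0.6 0 0 0 0 0 5" --pt "0.9 0 0 0 0 0 5" --pt "1.2 0 0 0 0 0 5" --pt "1.5 0 0 0 0 0 5" --pt "1.8 0 0 0 0 0 5" --pt "2 0 0 0 0 0 5" --pt "2 0 0 0 0 0 5" --pt "2 0 0 0 0 0 5" --pt "2 0 0 0 0 0 5"

```text
time: 11.1
tcp_pos: [0.5295, -0.2159, 0.1717]
orientation: [[-0.0, 0.086, 0.996], [-0.0, 0.996, -0.086], [-1.0, -0.0, -0.0]]
force: [2.1, -0.0, 1.2]
opening: 0.0132
```

>>> arm_command --pt "0.3 0 0.2 0 0 0 5" --pt "0.6 0 0.3 0 0 0 5" --pt "0.9 0 0.3 0 0 0 5" --pt "1.2 0 0.3 0 0 0 5" --pt "1.5 0 0.3 0 0 0 5" --pt "1.5 0 0.3 0 0 0 5" --pt "1.5 0 0.3 0 0 0 5" --pt "1.5 0 0.3 0 0 0 5" --pt "1.5 0 0.3 0 0 0 5" --pt "1.5 0 0.3 0 0 0 5"

```text
time: 11.93
tcp_pos: [0.5297, -0.216, 0.1702]
orientation: [[-0.001, 0.086, 0.996], [-0.0, 0.996, -0.086], [-1.0, -0.0, -0.001]]
force: [1.2, 0.5, 2.1]
opening: 0.0132
```

>>> arm_command --pt "0.3 0 0 0 0 0 5" --pt "0.6 0 0 0 0 0 5" --pt "0.9 0 0 0 0 0 5" --pt "1.2 0 0 0 0 0 5" --pt "1.2 0 0 0 0 0 5" --pt "1.2 0 0 0 0 0 5" --pt "1.2 0 0 0 0 0 5" --pt "1.2 0 0 0 0 0 5" --pt "1.2 0 0 0 0 0 5" --pt "1.2 0 0 0 0 0 5"

```text
time: 12.77
tcp_pos: [0.5297, -0.216, 0.1689]
orientation: [[-0.001, 0.086, 0.996], [-0.0, 0.996, -0.086], [-1.0, -0.0, -0.001]]
force: [2.3, -0.2, 2.4]
opening: 0.0134
```

>>> arm_command --pt "0.3 0 0.2 0 0 0 5" --pt "0.6 0 0.3 0 0 0 5" --pt "0.9 0 0.3 0 0 0 5" --pt "1 0 0.3 0 0 0 5" --pt "1 0 0.3 0 0 0 5" --pt "1 0 0.3 0 0 0 5" --pt "1 0 0.3 0 0 0 5" --pt "1 0 0.3 0 0 0 5" --pt "1 0 0.3 0 0 0 5" --pt "1 0 0.3 0 0 0 5"

```text
time: 13.6
tcp_pos: [0.53, -0.216, 0.168]
orientation: [[-0.001, 0.086, 0.996], [-0.0, 0.996, -0.086], [-1.0, -0.0, -0.001]]
force: [2.2, -0.0, 3.5]
opening: 0.0136
```

```bash
python3 - <<'E'
from h import *
delta([.5295,-.2159,.172],85)
E
```

```text
t 13.6 tcp [ 0.53  -0.216  0.168] az 85.1 F [ 2.21 -0.03  3.53] M [-0.037 -0.234 -0.01 ] open 13.6 q [-0.19  0.24  0.59  1.77 -0.14  1.18  1.92]
shift [-4.   0.1 -0.5] rot [ 0.08 -0.04  0.01]
```

>>> arm_command --pt "0.3 0 0 0 0 0 5" --pt "0.6 0 0 0 0 0 5" --pt "0.9 0 0 0 0 0 5" --pt "1 0 0 0 0 0 5" --pt "1 0 0 0 0 0 5" --pt "1 0 0 0 0 0 5" --pt "1 0 0 0 0 0 5" --pt "1 0 0 0 0 0 5" --pt "1 0 0 0 0 0 5" --pt "1 0 0 0 0 0 5"

```text
time: 14.43
tcp_pos: [0.53, -0.216, 0.1669]
orientation: [[-0.001, 0.086, 0.996], [-0.0, 0.996, -0.086], [-1.0, -0.0, -0.001]]
force: [1.6, -0.5, 1.7]
opening: 0.0131
```

>>> arm_command --pt "0.2 0 0 0 0 0 5" --pt "0.4 0 0 0 0 0 5" --pt "0.6 0 0 0 0 0 5" --pt "0.6 0 0 0 0 0 5" --pt "0.6 0 0 0 0 0 5" --pt "0.6 0 0 0 0 0 5" --pt "0.6 0 0 0 0 0 5" --pt "0.6 0 0 0 0 0 5" --pt "0.6 0 0 0 0 0 5" --pt "0.6 0 0 0 0 0 5"

```text
time: 15.27
tcp_pos: [0.5299, -0.216, 0.1663]
orientation: [[-0.001, 0.086, 0.996], [-0.0, 0.996, -0.086], [-1.0, -0.0, -0.001]]
force: [0.2, -0.6, 2.7]
opening: 0.0135
```

>>> arm_command --pt "0.2 0 0 0 0 0 5" --pt "0.4 0 0 0 0 0 5" --pt "0.6 0 0 0 0 0 5" --pt "0.6 0 0 0 0 0 5" --pt "0.6 0 0 0 0 0 5" --pt "0.6 0 0 0 0 0 5" --pt "0.6 0 0 0 0 0 5" --pt "0.6 0 0 0 0 0 5" --pt "0.6 0 0 0 0 0 5" --pt "0.6 0 0 0 0 0 5"

```text
time: 16.1
tcp_pos: [0.5299, -0.216, 0.1656]
orientation: [[-0.001, 0.086, 0.996], [-0.0, 0.996, -0.086], [-1.0, -0.0, -0.001]]
force: [0.8, 0.1, 2.6]
opening: 0.0135
```

>>> arm_command --pt "0.2 0 0 0 0 0 5" --pt "0.4 0 0 0 0 0 5" --pt "0.7 0 0 0 0 0 5" --pt "0.7 0 0 0 0 0 5" --pt "0.7 0 0 0 0 0 5" --pt "0.7 0 0 0 0 0 5" --pt "0.7 0 0 0 0 0 5" --pt "0.7 0 0 0 0 0 5" --pt "0.7 0 0 0 0 0 5" --pt "0.7 0 0 0 0 0 5"

```text
time: 16.93
tcp_pos: [0.5299, -0.216, 0.1649]
orientation: [[-0.001, 0.086, 0.996], [-0.0, 0.996, -0.086], [-1.0, -0.0, -0.001]]
force: [1.1, 0.1, 2.7]
opening: 0.0132
```

>>> arm_command --pt "0.2 0 0 0 0 0 5" --pt "0.4 0 0 0 0 0 5" --pt "0.6 0 0 0 0 0 5" --pt "0.7 0 0 0 0 0 5" --pt "0.7 0 0 0 0 0 5" --pt "0.7 0 0 0 0 0 5" --pt "0.7 0 0 0 0 0 5" --pt "0.7 0 0 0 0 0 5" --pt "0.7 0 0 0 0 0 5" --pt "0.7 0 0 0 0 0 5"

```text
time: 17.77
tcp_pos: [0.5299, -0.216, 0.1642]
orientation: [[-0.001, 0.086, 0.996], [-0.0, 0.996, -0.086], [-1.0, -0.0, -0.001]]
force: [1.7, 0.1, 3.0]
opening: 0.0136
```

Drag is steady near 2.7 N. Continuing in small steps.

>>> arm_command --pt "0.2 0 0 0 0 0 5" --pt "0.4 0 0 0 0 0 5" --pt "0.6 0 0 0 0 0 5" --pt "0.7 0 0 0 0 0 5" --pt "0.7 0 0 0 0 0 5" --pt "0.7 0 0 0 0 0 5" --pt "0.7 0 0 0 0 0 5" --pt "0.7 0 0 0 0 0 5" --pt "0.7 0 0 0 0 0 5" --pt "0.7 0 0 0 0 0 5"

```text
time: 18.6
tcp_pos: [0.5298, -0.216, 0.1634]
orientation: [[-0.001, 0.086, 0.996], [-0.0, 0.996, -0.086], [-1.0, -0.0, -0.001]]
force: [1.2, 0.2, 2.0]
opening: 0.0135
```

```bash
python3 - <<'E'
from h import *
delta([.5295,-.2159,.172],85)
a=ctrl.capture('scene')[:,:,::-1]
cv2.imwrite('pics/scene6.png',a)
cv2.imwrite('pics/c6.png',cv2.resize(a[135:185,240:290],(500,500),interpolation=cv2.INTER_CUBIC))
E
```

```text
t 18.6 tcp [ 0.5298 -0.216   0.1634] az 85.1 F [1.2  0.2  2.01] M [ 0.003 -0.324  0.039] open 13.5 q [-0.19  0.24  0.59  1.77 -0.15  1.17  1.92]
shift [-8.6  0.1 -0.4] rot [ 0.08 -0.06  0.01]
```

View pics/c6.png

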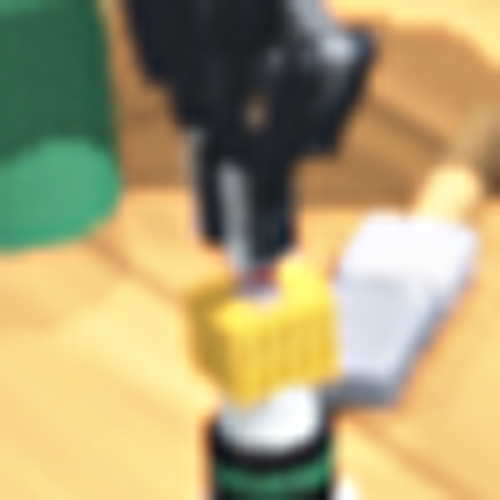

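>>> arm_command --pt "0.2 0 0 0 0 0 5" --pt "0.4 0 0 0 0 0 5" --pt "0.6 0 0 0 0 0 5" --pt "0.7 0 0 0 0 0 5" --pt "0.7 0 0 0 0 0 5" --pt "0.7 0 0 0 0 0 5" --pt "0.7 0 0 0 0 0 5" --pt "0.7 0 0 0 0 0 5" --pt "0.7 0 0 0 0 0 5" --pt "0.7 0 0 0 0 0 5"

```text
time: 19.48
tcp_pos: [0.5299, -0.216, 0.1628]
orientation: [[-0.001, 0.086, 0.996], [-0.0, 0.996, -0.086], [-1.0, -0.0, -0.001]]
force: [1.5, -0.3, 4.6]
opening: 0.0136
```

>>> arm_command --pt "0.2 0 0 0 0 0 5" --pt "0.4 0 0 0 0 0 5" --pt "0.6 0 0 0 0 0 5" --pt "0.7 0 0 0 0 0 5" --pt "0.7 0 0 0 0 0 5" --pt "0.7 0 0 0 0 0 5" --pt "0.7 0 0 0 0 0 5" --pt "0.7 0 0 0 0 0 5" --pt "0.7 0 0 0 0 0 5" --pt "0.7 0 0 0 0 0 5"

```text
time: 20.32
tcp_pos: [0.5298, -0.216, 0.162]
orientation: [[-0.001, 0.086, 0.996], [-0.0, 0.996, -0.086], [-1.0, -0.0, -0.001]]
force: [2.5, -0.1, 1.8]
opening: 0.0135
```

>>> arm_command --pt "0.2 0 0 0 0 0 5" --pt "0.4 0 0 0 0 0 5" --pt "0.6 0 0 0 0 0 5" --pt "0.6 0 0 0 0 0 5" --pt "0.6 0 0 0 0 0 5" --pt "0.6 0 0 0 0 0 5" --pt "0.6 0 0 0 0 0 5" --pt "0.6 0 0 0 0 0 5" --pt "0.6 0 0 0 0 0 5" --pt "0.6 0 0 0 0 0 5"

```text
time: 21.15
tcp_pos: [0.53, -0.216, 0.1618]
orientation: [[-0.0, 0.086, 0.996], [-0.0, 0.996, -0.086], [-1.0, -0.0, -0.0]]
force: [1.2, 0.6, 6.1]
opening: 0.0135
```

>>> arm_command --pt "0.2 0 0 0 0 0 5" --pt "0.4 0 0 0 0 0 5" --pt "0.6 0 0 0 0 0 5" --pt "0.6 0 0 0 0 0 5" --pt "0.6 0 0 0 0 0 5" --pt "0.6 0 0 0 0 0 5" --pt "0.6 0 0 0 0 0 5" --pt "0.6 0 0 0 0 0 5" --pt "0.6 0 0 0 0 0 5" --pt "0.6 0 0 0 0 0 5"

```text
time: 21.98
tcp_pos: [0.5303, -0.216, 0.1617]
orientation: [[0.0, 0.086, 0.996], [0.0, 0.996, -0.086], [-1.0, 0.0, 0.0]]
force: [0.9, 0.4, 7.4]
opening: 0.0132
```

>>> arm_command --pt "0.3 0 0 0 0 0 5" --pt "0.6 0 0 0 0 0 5" --pt "0.8 0 0 0 0 0 5" --pt "0.9 0 0 0 0 0 5" --pt "0.9 0 0 0 0 0 5" --pt "0.9 0 0 0 0 0 5" --pt "0.9 0 0 0 0 0 5" --pt "0.9 0 0 0 0 0 5" --pt "0.9 0 0 0 0 0 5" --pt "0.9 0 0 0 0 0 5"

```text
time: 22.82
tcp_pos: [0.5306, -0.2161, 0.1616]
orientation: [[0.001, 0.086, 0.996], [0.0, 0.996, -0.086], [-1.0, 0.0, 0.001]]
force: [0.3, 0.2, 9.3]
opening: 0.0138
```

```bash
python3 - <<'E'
from h import *
delta([.5295,-.2159,.172],85)
ctrl.capture('scene')
delta([.5295,-.2159,.172],85)
E
```

```text
t 22.82 tcp [ 0.5306 -0.2161  0.1616] az 85.1 F [0.28 0.18 9.26] M [0.34  0.036 0.013] open 13.8 q [-0.19  0.25  0.59  1.77 -0.15  1.17  1.92]
shift [-10.4   0.1  -1.2] rot [ 0.09  0.07 -0.01]
t 22.87 tcp [ 0.5307 -0.2161  0.1616] az 85.1 F [-0.02  1.68 10.39] M [0.263 0.071 0.044] open 13.8 q [-0.19  0.25  0.59  1.77 -0.15  1.17  1.92]
shift [-10.4   0.1  -1.2] rot [ 0.09  0.07 -0.01]
```

>>> arm_command --pt "0.5 0 0 0 0 0 5" --pt "0.9 0 0 0 0 0 5" --pt "1.1 0 0 0 0 0 5" --pt "1.1 0 0 0 0 0 5" --pt "1.1 0 0 0 0 0 5" --pt "1.1 0 0 0 0 0 5" --pt "1.1 0 0 0 0 0 5" --pt "1.1 0 0 0 0 0 5" --pt "1.1 0 0 0 0 0 5" --pt "1.1 0 0 0 0 0 5"

```text
time: 23.7
tcp_pos: [0.531, -0.2162, 0.1615]
orientation: [[0.002, 0.086, 0.996], [0.0, 0.996, -0.086], [-1.0, 0.001, 0.002]]
force: [-0.9, 1.0, 11.9]
opening: 0.0131
```

```bash
python3 - <<'E'
from h import *
delta([.5295,-.2159,.172],85)
ctrl.capture('scene')
delta([.5295,-.2159,.172],85)
E
```

```text
t 23.7 tcp [ 0.531  -0.2162  0.1615] az 85.1 F [-0.92  0.99 11.91] M [0.389 0.281 0.034] open 13.1 q [-0.19  0.25  0.59  1.77 -0.15  1.16  1.92]
shift [-10.5   0.1  -1.5] rot [ 0.08  0.13 -0.03]
t 23.75 tcp [ 0.531  -0.2161  0.1615] az 85.1 F [-0.46  1.51 11.82] M [ 0.397  0.298 -0.036] open 13.3 q [-0.19  0.25  0.59  1.77 -0.15  1.16  1.92]
shift [-10.5   0.1  -1.5] rot [ 0.09  0.13 -0.03]
```

>>> arm_command --pt "0 0 -0.5 0 0 0 5" --pt "0 0 -1 0 0 0 5" --pt "0 0 -1 0 0 0 25" --pt "0 0 -1 0 0 0 45" --pt "0 0 -1 0 0 0 60" --pt "0 0 -1 0 0 0 60" --pt "0 0 -1.5 0 0 0 60" --pt "0 0 -2 0 0 0 60" --pt "0 0 -2 0 0 0 60" --pt "0 0 -2 0 0 0 60"

```text
time: 24.58
tcp_pos: [0.529, -0.216, 0.1615]
orientation: [[0.002, 0.086, 0.996], [0.0, 0.996, -0.086], [-1.0, 0.001, 0.002]]
force: [0.3, 0.6, -0.2]
opening: 0.0601
```

```bash
python3 - <<'E'
from h import *
delta([.5288,-.2158,.121],85)
a=ctrl.capture('scene')[:,:,::-1]
cv2.imwrite('pics/scene7.png',a)
cv2.imwrite('pics/c7.png',cv2.resize(a[125:185,240:300],(600,600),interpolation=cv2.INTER_CUBIC))
E
```

```text
t 24.58 tcp [ 0.529  -0.216   0.1615] az 85.1 F [ 0.32  0.55 -0.23] M [ 0.012  0.073 -0.033] open 60.1 q [-0.19  0.24  0.59  1.78 -0.15  1.16  1.92]
shift [40.5  0.1 -0.3] rot [ 0.09  0.13 -0.03]
```

View pics/c7.png

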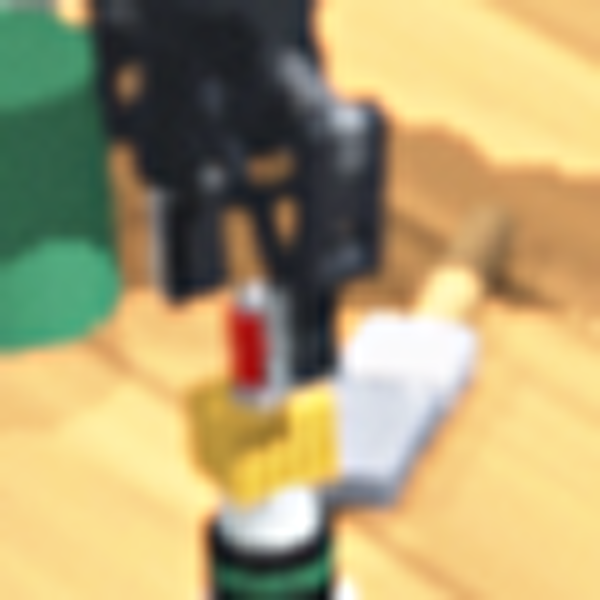

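>>> arm_command --pt "4 0 -0.3 0.1 0.1 0 60" --pt "9 0 -0.3 0.1 0.1 0 60" --pt "14 0 -0.3 0.1 0.1 0 60" --pt "19 0 -0.3 0.1 0.1 0 60" --pt "24 0 -0.3 0.1 0.1 0 60" --pt "29 0 -0.3 0.1 0.1 0 60" --pt "34 0 -0.3 0.1 0.1 0 60" --pt "38 0 -0.3 0.1 0.1 0 60" --pt "40 0 -0.3 0.1 0.1 0 60" --pt "40 0 -0.3 0.1 0.1 0 60"

```text
time: 25.47
tcp_pos: [0.5285, -0.2159, 0.1209]
orientation: [[-0.0, 0.087, 0.996], [0.001, 0.996, -0.087], [-1.0, 0.001, -0.0]]
force: [0.0, -0.3, -0.3]
opening: 0.0601
```

```bash
python3 - <<'E'
from h import *
delta([.5288,-.2158,.121],85)
a=ctrl.capture('scene')[:,:,::-1];b=ctrl.capture('top')[:,:,::-1]
cv2.imwrite('pics/c8.png',np.hstack([cv2.resize(a[135:185,240:290],(400,400),interpolation=cv2.INTER_CUBIC),cv2.resize(b[155:195,375:415],(400,400),interpolation=cv2.INTER_CUBIC)]))
E
```

```text
t 25.47 tcp [ 0.5285 -0.2159  0.1209] az 85.0 F [ 0.05 -0.3  -0.25] M [-0.001  0.023 -0.014] open 60.1 q [-0.18  0.29  0.58  1.82 -0.18  1.09  1.94]
shift [-0.1  0.1  0.3] rot [-0.01 -0.02 -0.03]
```

View pics/c8.png

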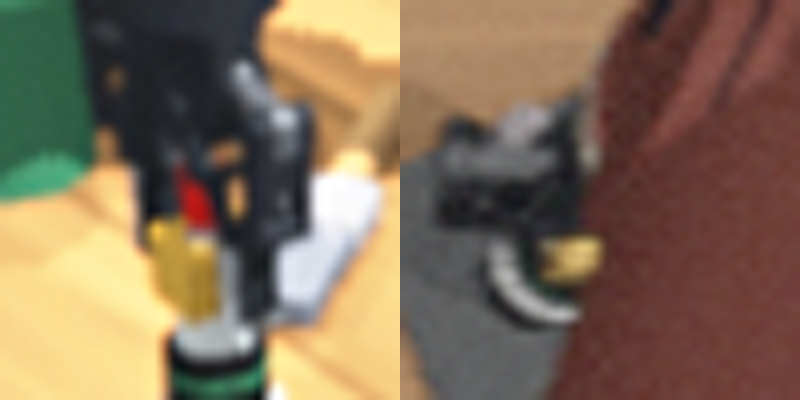

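Fingers straddle the nut, no contact force. Close on the flats.

>>> arm_command --pt "0 0 0.2 0 0 0 45" --pt "0 0 0.2 0 0 0 35" --pt "0 0 0.2 0 0 0 25" --pt "0 0 0.2 0 0 0 20" --pt "0 0 0.2 0 0 0 20" --pt "0 0 0.2 0 0 0 20" --pt "0 0 0.2 0 0 0 20" --pt "0 0 0.2 0 0 0 20" --pt "0 0 0.2 0 0 0 20" --pt "0 0 0.2 0 0 0 20"

```text
time: 26.4
tcp_pos: [0.5294, -0.2152, 0.1222]
orientation: [[0.001, 0.087, 0.996], [0.002, 0.996, -0.087], [-1.0, 0.002, 0.001]]
force: [-2.1, 3.6, 5.2]
opening: 0.0289
```

```bash
python3 - <<'E'
from h import *
delta([.5288,-.2158,.121],85)
ctrl.capture('scene')
delta([.5288,-.2158,.121],85)
E
```

```text
t 26.4 tcp [ 0.5294 -0.2152  0.1222] az 85.0 F [-2.14  3.59  5.22] M [ 0.617  0.485 -0.164] open 28.9 q [-0.18  0.28  0.58  1.82 -0.18  1.09  1.94]
shift [ 1.2 -0.7 -0.5] rot [ 0.01  0.06 -0.1 ]
t 26.45 tcp [ 0.5294 -0.2152  0.1222] az 85.0 F [-1.8   4.41  5.78] M [ 0.674  0.43  -0.135] open 29.3 q [-0.18  0.28  0.58  1.82 -0.18  1.09  1.94]
shift [ 1.2 -0.7 -0.5] rot [ 0.01  0.06 -0.1 ]
```

>>> arm_command --pt "0 0 0 1 0 0 20" --pt "0 0 0 2 0 0 20" --pt "0 0 0 3 0 0 20" --pt "0 0 0 4 0 0 20" --pt "0 0 0 5 0 0 20" --pt "0 0 0 5 0 0 20" --pt "0 0 0 5 0 0 20" --pt "0 0 0 5 0 0 20" --pt "0 0 0 5 0 0 20" --pt "0 0 0 5 0 0 20"

```text
time: 27.28
tcp_pos: [0.5293, -0.2153, 0.1223]
orientation: [[0.001, 0.174, 0.985], [0.002, 0.985, -0.174], [-1.0, 0.002, 0.001]]
force: [-1.0, -0.3, 1.6]
opening: 0.029
```

```bash
python3 - <<'E'
from h import *
delta([.5288,-.2158,.121],85)
ctrl.capture('scene')
delta([.5288,-.2158,.121],85)
E
```

```text
t 27.28 tcp [ 0.5293 -0.2153  0.1223] az 80.0 F [-1.   -0.28  1.61] M [-0.236  0.253 -0.127] open 29.0 q [-0.19  0.29  0.59  1.82 -0.18  1.09  1.86]
shift [ 1.3 -0.5 -0.4] rot [-5.    0.06 -0.1 ]
t 27.33 tcp [ 0.5293 -0.2153  0.1223] az 80.0 F [ 0.19 -0.57  1.48] M [-0.21   0.264 -0.214] open 28.9 q [-0.19  0.29  0.59  1.82 -0.18  1.09  1.86]
shift [ 1.3 -0.6 -0.5] rot [-5.    0.06 -0.1 ]
```

>>> arm_command --pt "0 0 0 1 0 0 20" --pt "0 0 0 2 0 0 20" --pt "0 0 0 3 0 0 20" --pt "0 0 0 4 0 0 20" --pt "0 0 0 4 0 0 20" --pt "0 0 0 4 0 0 20" --pt "0 0 0 4 0 0 20" --pt "0 0 0 4 0 0 20" --pt "0 0 0 4 0 0 20" --pt "0 0 0 4 0 0 20"

```text
time: 28.17
tcp_pos: [0.5293, -0.2155, 0.1223]
orientation: [[0.001, 0.242, 0.97], [0.002, 0.97, -0.242], [-1.0, 0.002, 0.001]]
force: [-1.7, -1.0, 1.6]
opening: 0.0289
```

```bash
python3 - <<'E'
from h import *
delta([.5288,-.2158,.121],85)
a=ctrl.capture('scene')[:,:,::-1]
delta([.5288,-.2158,.121],85)
print(ctrl.sense()['joint_efforts'].round(3))
cv2.imwrite('pics/c9.png',cv2.resize(a[135:185,240:290],(500,500),interpolation=cv2.INTER_CUBIC))
E
```

```text
t 28.17 tcp [ 0.5293 -0.2155  0.1223] az 76.0 F [-1.71 -0.97  1.58] M [-0.463  0.2   -0.161] open 28.9 q [-0.2   0.29  0.6   1.82 -0.18  1.09  1.8 ]
shift [ 1.3 -0.4 -0.4] rot [-9.01  0.06 -0.1 ]
t 28.22 tcp [ 0.5293 -0.2155  0.1223] az 76.0 F [-0.45 -0.77  0.67] M [-0.498  0.209 -0.148] open 29.1 q [-0.2   0.29  0.6   1.82 -0.18  1.09  1.8 ]
shift [ 1.3 -0.5 -0.4] rot [-9.01  0.06 -0.1 ]
[-1.2170e+00 -4.9525e+01  5.8040e+00 -3.6324e+01 -6.3800e-01 -1.8000e-02
  1.6700e-01]
```

View pics/c9.png

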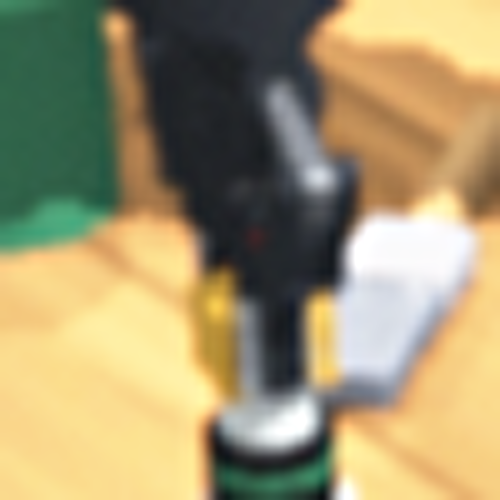

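>>> arm_command --pt "0 0 0 1 0 0 20" --pt "0 0 0 2 0 0 20" --pt "0 0 0 3 0 0 20" --pt "0 0 0 4 0 0 20" --pt "0 0 0 5 0 0 20" --pt "0 0 0 5 0 0 20" --pt "0 0 0 5 0 0 20" --pt "0 0 0 5 0 0 20" --pt "0 0 0 5 0 0 20" --pt "0 0 0 5 0 0 20"

```text
time: 29.05
tcp_pos: [0.5293, -0.2156, 0.1223]
orientation: [[0.001, 0.326, 0.945], [0.001, 0.945, -0.326], [-1.0, 0.002, 0.001]]
force: [-1.7, -3.3, 0.2]
opening: 0.0288
```

```bash
cat > m.py <<'E'
from workcell import ctrl
import numpy as np
def p():
    s=ctrl.sense();R=s['orientation'];print('t',round(s['time'],2),'tcp',s['tcp_pos'].round(4),'az',np.degrees(np.arctan2(R[1][1],R[0][1])).round(2),'F',s['force'].round(1),'M',s['moment'].round(3),'e7',s['joint_efforts'][6].round(3),'q7',s['qpos'][6].round(3))
p()
ctrl.capture('scene'); p()
ctrl.capture('scene'); p()
E
python3 m.py
```

```text
t 29.05 tcp [ 0.5293 -0.2156  0.1223] az 70.98 F [-1.7 -3.3  0.2] M [-0.814  0.302 -0.186] e7 0.163 q7 1.713
t 29.1 tcp [ 0.5292 -0.2156  0.1223] az 70.98 F [-1.6 -3.3  0. ] M [-0.83   0.345 -0.21 ] e7 0.164 q7 1.713
t 29.15 tcp [ 0.5293 -0.2156  0.1223] az 70.98 F [-1.  -3.1  1. ] M [-0.834  0.294 -0.195] e7 0.164 q7 1.713
```

>>> arm_command --pt "0 -0.2 0 1 0 0 20" --pt "0 -0.4 0 2 0 0 20" --pt "0 -0.4 0 3 0 0 20" --pt "0 -0.4 0 4 0 0 20" --pt "0 -0.4 0 5 0 0 20" --pt "0 -0.4 0 5 0 0 20" --pt "0 -0.4 0 5 0 0 20" --pt "0 -0.4 0 5 0 0 20" --pt "0 -0.4 0 5 0 0 20" --pt "0 -0.4 0 5 0 0 20"

```text
time: 29.98
tcp_pos: [0.5292, -0.2158, 0.1223]
orientation: [[0.001, 0.407, 0.913], [0.002, 0.913, -0.407], [-1.0, 0.002, 0.001]]
force: [-1.1, 0.6, 1.4]
opening: 0.0296
```

```bash
python3 m.py
```

```text
t 29.98 tcp [ 0.5292 -0.2158  0.1223] az 65.99 F [-1.1  0.6  1.4] M [-0.266  0.176 -0.123] e7 0.169 q7 1.631
t 30.03 tcp [ 0.5292 -0.2158  0.1223] az 65.99 F [-1.3 -0.1  1.8] M [-0.168  0.165 -0.154] e7 0.169 q7 1.631
t 30.08 tcp [ 0.5292 -0.2158  0.1223] az 65.99 F [-0.6  0.2  0.4] M [-0.144  0.248 -0.164] e7 0.17 q7 1.631
```

Still free at 0.17 Nm. Continue, with 5° steps.

>>> arm_command --pt "0 0 0 1 0 0 20" --pt "0 0 0 2 0 0 20" --pt "0 0 0 3 0 0 20" --pt "0 0 0 4 0 0 20" --pt "0 0 0 5 0 0 20" --pt "0 0 0 5.5 0 0 20" --pt "0 0 0 5.5 0 0 20" --pt "0 0 0 5.5 0 0 20" --pt "0 0 0 5.5 0 0 20" --pt "0 0 0 5.5 0 0 20"

```text
time: 30.92
tcp_pos: [0.5291, -0.2159, 0.1223]
orientation: [[0.001, 0.493, 0.87], [0.002, 0.87, -0.493], [-1.0, 0.002, 0.0]]
force: [-2.2, -1.8, 1.5]
opening: 0.0291
```

```bash
python3 m.py
```

```text
t 30.92 tcp [ 0.5291 -0.2159  0.1223] az 60.47 F [-2.2 -1.8  1.5] M [-0.581  0.416 -0.147] e7 0.163 q7 1.54
t 30.97 tcp [ 0.5291 -0.2159  0.1223] az 60.48 F [-1.9 -3.   1. ] M [-0.552  0.382 -0.161] e7 0.164 q7 1.54
t 31.02 tcp [ 0.5291 -0.216   0.1223] az 60.48 F [-1.1 -2.6  0.4] M [-0.631  0.386 -0.168] e7 0.164 q7 1.54
```

>>> arm_command --pt "0 -0.2 0 1 0 0 20" --pt "0 -0.3 0 2 0 0 20" --pt "0 -0.3 0 3 0 0 20" --pt "0 -0.3 0 4 0 0 20" --pt "0 -0.3 0 5 0 0 20" --pt "0 -0.3 0 5.5 0 0 20" --pt "0 -0.3 0 5.5 0 0 20" --pt "0 -0.3 0 5.5 0 0 20" --pt "0 -0.3 0 5.5 0 0 20" --pt "0 -0.3 0 5.5 0 0 20"

```text
time: 31.85
tcp_pos: [0.529, -0.2161, 0.1223]
orientation: [[0.001, 0.574, 0.819], [0.002, 0.819, -0.574], [-1.0, 0.002, 0.0]]
force: [-1.7, -1.0, 2.3]
opening: 0.029
```

```bash
python3 m.py;  python3 - <<'E'
from h import *
a=ctrl.capture('scene')[:,:,::-1];b=ctrl.capture('top')[:,:,::-1]
cv2.imwrite('pics/c10.png',np.hstack([cv2.resize(a[135:185,240:290],(400,400),interpolation=cv2.INTER_CUBIC),cv2.resize(b[155:195,375:415],(400,400),interpolation=cv2.INTER_CUBIC)]))
E
```

```text
t 31.85 tcp [ 0.529  -0.2161  0.1223] az 54.97 F [-1.7 -1.   2.3] M [-0.302  0.319 -0.186] e7 0.166 q7 1.45
t 31.9 tcp [ 0.529  -0.2161  0.1223] az 54.98 F [-0.7 -0.1  1.5] M [-0.268  0.246 -0.163] e7 0.167 q7 1.45
t 31.95 tcp [ 0.529  -0.2161  0.1222] az 54.98 F [-0.9 -0.4  0.6] M [-0.192  0.21  -0.161] e7 0.168 q7 1.45
```

View pics/c10.png

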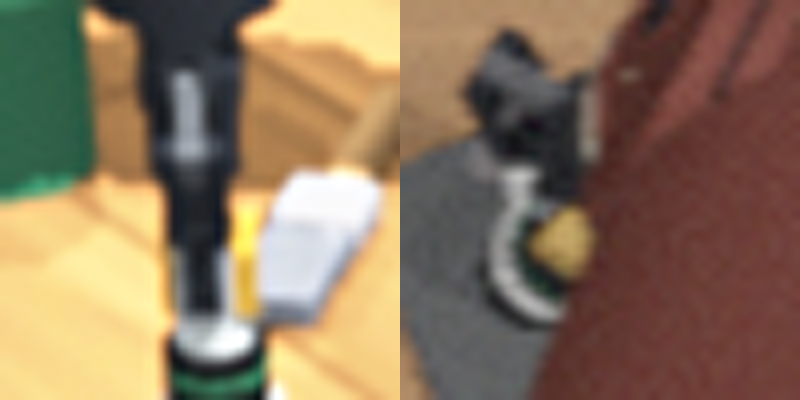

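The nut turns with the fingers (30° so far, corner now pointing left at about (531,240) in the top crop). Still free; continue.

>>> arm_command --pt "0 0 0 1 0 0 20" --pt "0 0 0 2 0 0 20" --pt "0 0 0 3 0 0 20" --pt "0 0 0 4 0 0 20" --pt "0 0 0 5 0 0 20" --pt "0 0 0 5.5 0 0 20" --pt "0 0 0 5.5 0 0 20" --pt "0 0 0 5.5 0 0 20" --pt "0 0 0 5.5 0 0 20" --pt "0 0 0 5.5 0 0 20"

```text
time: 32.88
tcp_pos: [0.5289, -0.2163, 0.1222]
orientation: [[0.001, 0.65, 0.76], [0.002, 0.76, -0.65], [-1.0, 0.002, -0.0]]
force: [-1.9, -1.4, 1.9]
opening: 0.0293
```

```bash
python3 m.py
```

```text
t 32.88 tcp [ 0.5289 -0.2163  0.1222] az 49.46 F [-1.9 -1.4  1.9] M [-0.519  0.556 -0.198] e7 0.163 q7 1.36
t 32.93 tcp [ 0.5289 -0.2163  0.1222] az 49.47 F [-2.3 -1.3  2. ] M [-0.539  0.523 -0.102] e7 0.164 q7 1.36
t 32.98 tcp [ 0.5289 -0.2162  0.1223] az 49.46 F [-1.9 -1.8  1.3] M [-0.584  0.595 -0.15 ] e7 0.164 q7 1.36
```

>>> arm_command --pt "0 -0.2 0 1 0 0 20" --pt "0 -0.4 0 2 0 0 20" --pt "0 -0.4 0 3 0 0 20" --pt "0 -0.4 0 4 0 0 20" --pt "0 -0.4 0 5 0 0 20" --pt "0 -0.4 0 5.5 0 0 20" --pt "0 -0.4 0 5.5 0 0 20" --pt "0 -0.4 0 5.5 0 0 20" --pt "0 -0.4 0 5.5 0 0 20" --pt "0 -0.4 0 5.5 0 0 20"

```text
time: 33.82
tcp_pos: [0.5287, -0.2165, 0.1223]
orientation: [[0.001, 0.72, 0.694], [0.002, 0.694, -0.72], [-1.0, 0.002, -0.0]]
force: [-0.2, -0.0, 1.5]
opening: 0.0293
```

```bash
python3 m.py
```

```text
t 33.82 tcp [ 0.5287 -0.2165  0.1223] az 43.96 F [-0.2 -0.   1.5] M [-0.157  0.162 -0.125] e7 0.16 q7 1.27
t 33.87 tcp [ 0.5288 -0.2164  0.1223] az 43.97 F [-0.8  0.9  0. ] M [-0.064  0.108 -0.118] e7 0.161 q7 1.27
t 33.92 tcp [ 0.5288 -0.2164  0.1223] az 43.97 F [-0.   0.8  1.5] M [-0.098  0.187 -0.166] e7 0.162 q7 1.27
```

>>> arm_command --pt "0 0 0 1 0 0 20" --pt "0 0 0 2 0 0 20" --pt "0 0 0 3 0 0 20" --pt "0 -0.1 0 4 0 0 20" --pt "0 -0.1 0 5 0 0 20" --pt "0 -0.2 0 5.5 0 0 20" --pt "0 -0.2 0 5.5 0 0 20" --pt "0 -0.2 0 5.5 0 0 20" --pt "0 -0.2 0 5.5 0 0 20" --pt "0 -0.2 0 5.5 0 0 20"

```text
time: 34.75
tcp_pos: [0.5286, -0.2166, 0.1223]
orientation: [[0.001, 0.783, 0.622], [0.002, 0.622, -0.783], [-1.0, 0.002, -0.001]]
force: [-1.6, 0.4, 1.7]
opening: 0.0289
```

```bash
python3 m.py
```

```text
t 34.75 tcp [ 0.5286 -0.2166  0.1223] az 38.46 F [-1.6  0.4  1.7] M [-0.149  0.234 -0.171] e7 0.149 q7 1.181
t 34.8 tcp [ 0.5286 -0.2165  0.1223] az 38.46 F [-0.1  0.8  1.3] M [-0.101  0.257 -0.202] e7 0.15 q7 1.181
t 34.85 tcp [ 0.5286 -0.2166  0.1223] az 38.46 F [-0.4  0.1  0.8] M [-0.131  0.218 -0.12 ] e7 0.151 q7 1.181
```

>>> arm_command --pt "0 0 0 1 0 0 20" --pt "0 0 0 2 0 0 20" --pt "0 -0.1 0 3 0 0 20" --pt "0 -0.1 0 4 0 0 20" --pt "0 -0.1 0 4 0 0 20" --pt "0 -0.1 0 4 0 0 20" --pt "0 -0.1 0 4 0 0 20" --pt "0 -0.1 0 4 0 0 20" --pt "0 -0.1 0 4 0 0 20" --pt "0 -0.1 0 4 0 0 20"

```text
time: 35.68
tcp_pos: [0.5285, -0.2166, 0.1223]
orientation: [[0.001, 0.825, 0.566], [0.002, 0.566, -0.825], [-1.0, 0.002, -0.001]]
force: [-1.1, 0.6, 1.9]
opening: 0.0289
```

```bash
python3 m.py
```

```text
t 35.68 tcp [ 0.5285 -0.2166  0.1223] az 34.46 F [-1.1  0.6  1.9] M [-0.144  0.387 -0.148] e7 0.106 q7 1.116
t 35.73 tcp [ 0.5285 -0.2166  0.1223] az 34.46 F [-0.2 -0.1  1.8] M [-0.171  0.369 -0.08 ] e7 0.105 q7 1.116
t 35.78 tcp [ 0.5285 -0.2166  0.1223] az 34.46 F [-1.3 -0.1  1.7] M [-0.24   0.398 -0.056] e7 0.105 q7 1.116
```

>>> arm_command --pt "0 0 0 0.3 0 0 20" --pt "0 0 0 0.6 0 0 20" --pt "0 0 0 0.9 0 0 20" --pt "0 0 0 1.2 0 0 20" --pt "0 0 0 1.5 0 0 20" --pt "0 0 0 1.8 0 0 20" --pt "0 0 0 2.1 0 0 20" --pt "0 0 0 2.4 0 0 20" --pt "0 0 0 2.7 0 0 20" --pt "0 0 0 3 0 0 20"

```text
time: 36.62
tcp_pos: [0.5284, -0.2167, 0.1223]
orientation: [[0.001, 0.853, 0.521], [0.002, 0.521, -0.853], [-1.0, 0.002, -0.001]]
force: [-0.8, -1.2, 1.9]
opening: 0.0293
```

```bash
python3 m.py
```

```text
t 36.62 tcp [ 0.5284 -0.2167  0.1223] az 31.43 F [-0.8 -1.2  1.9] M [-0.296  0.546  0.24 ] e7 -0.158 q7 1.066
t 36.67 tcp [ 0.5284 -0.2167  0.1223] az 31.41 F [-2.5 -0.4  1.8] M [-0.278  0.529  0.245] e7 -0.149 q7 1.066
t 36.72 tcp [ 0.5284 -0.2167  0.1223] az 31.43 F [-2.1 -0.   2.5] M [-0.236  0.576  0.149] e7 -0.241 q7 1.066
```

>>> arm_command --pt "0 0 0 0.2 0 0 20" --pt "0 0 0 0.4 0 0 20" --pt "0 0 0 0.6 0 0 20" --pt "0 0 0 0.8 0 0 20" --pt "0 0 0 1 0 0 20" --pt "0 0 0 1.2 0 0 20" --pt "0 0 0 1.4 0 0 20" --pt "0 0 0 1.6 0 0 20" --pt "0 0 0 1.8 0 0 20" --pt "0 0 0 2 0 0 20"

```text
time: 37.55
tcp_pos: [0.5284, -0.2168, 0.1223]
orientation: [[0.001, 0.871, 0.491], [0.002, 0.491, -0.871], [-1.0, 0.002, -0.001]]
force: [-2.2, -0.6, 2.0]
opening: 0.0293
```

```bash
python3 m.py; python3 m.py
```

```text
t 37.55 tcp [ 0.5284 -0.2168  0.1223] az 29.41 F [-2.2 -0.6  2. ] M [-0.311  0.639  0.284] e7 -0.232 q7 1.034
t 37.6 tcp [ 0.5283 -0.2167  0.1222] az 29.4 F [-3.4 -0.6  2.9] M [-0.325  0.672  0.211] e7 -0.226 q7 1.033
t 37.65 tcp [ 0.5284 -0.2167  0.1223] az 29.42 F [-3.5 -0.3  2.3] M [-0.306  0.661  0.209] e7 -0.27 q7 1.034
t 37.65 tcp [ 0.5284 -0.2167  0.1223] az 29.42 F [-3.5 -0.3  2.3] M [-0.306  0.661  0.209] e7 -0.27 q7 1.034
t 37.7 tcp [ 0.5284 -0.2167  0.1223] az 29.42 F [-1.4 -0.7  2. ] M [-0.316  0.632  0.131] e7 -0.212 q7 1.034
t 37.75 tcp [ 0.5283 -0.2167  0.1223] az 29.42 F [-2.4 -0.7  3. ] M [-0.269  0.731  0.17 ] e7 -0.188 q7 1.034
```

>>> arm_command --pt "0 0 0 1 0 0 20" --pt "0 0 0 2 0 0 20" --pt "0 0 0 3 0 0 20" --pt "0 0 0 3 0 0 20" --pt "0 0 0 3 0 0 20" --pt "0 0 0 3 0 0 20" --pt "0 0 0 3 0 0 20" --pt "0 0 0 3 0 0 20" --pt "0 0 0 3 0 0 20" --pt "0 0 0 3 0 0 20"

```text
time: 38.58
tcp_pos: [0.5283, -0.2168, 0.1223]
orientation: [[0.001, 0.896, 0.445], [0.002, 0.445, -0.896], [-1.0, 0.002, -0.001]]
force: [-3.4, -1.0, 3.3]
opening: 0.0291
```

```bash
python3 m.py; python3 m.py
```

```text
t 38.58 tcp [ 0.5283 -0.2168  0.1223] az 26.42 F [-3.4 -1.   3.3] M [-0.323  0.939  0.032] e7 -0.027 q7 0.985
t 38.63 tcp [ 0.5283 -0.2167  0.1222] az 26.42 F [-3.5 -0.6  4.3] M [-0.38   0.951  0.024] e7 -0.027 q7 0.985
t 38.68 tcp [ 0.5283 -0.2167  0.1222] az 26.42 F [-3.8 -0.7  3.6] M [-0.338  0.971 -0.001] e7 -0.027 q7 0.985
t 38.68 tcp [ 0.5283 -0.2167  0.1222] az 26.42 F [-3.8 -0.7  3.6] M [-0.338  0.971 -0.001] e7 -0.027 q7 0.985
t 38.73 tcp [ 0.5283 -0.2168  0.1223] az 26.42 F [-3.8 -1.6  3.6] M [-0.24   1.001  0.04 ] e7 -0.027 q7 0.985
t 38.78 tcp [ 0.5282 -0.2168  0.1222] az 26.42 F [-4.3 -1.1  3. ] M [-0.331  1.044  0.05 ] e7 -0.028 q7 0.985
```

>>> arm_command --pt "0 -0.2 -0.1 1 0 0 20" --pt "0 -0.4 -0.2 2 0 0 20" --pt "0 -0.4 -0.2 3.3 0 0 20" --pt "0 -0.4 -0.2 3.3 0 0 20" --pt "0 -0.4 -0.2 3.3 0 0 20" --pt "0 -0.4 -0.2 3.3 0 0 20" --pt "0 -0.4 -0.2 3.3 0 0 20" --pt "0 -0.4 -0.2 3.3 0 0 20" --pt "0 -0.4 -0.2 3.3 0 0 20" --pt "0 -0.4 -0.2 3.3 0 0 20"

```text
time: 39.62
tcp_pos: [0.5281, -0.2168, 0.1223]
orientation: [[0.002, 0.92, 0.393], [0.002, 0.393, -0.92], [-1.0, 0.002, -0.001]]
force: [1.8, -2.9, -0.3]
opening: 0.029
```

```bash
python3 m.py
```

```text
t 39.62 tcp [ 0.5281 -0.2168  0.1223] az 23.12 F [ 1.8 -2.9 -0.3] M [-0.66  -0.253  0.102] e7 -0.077 q7 0.931
t 39.67 tcp [ 0.5281 -0.2168  0.1223] az 23.12 F [ 2.6 -2.2 -0.5] M [-0.661 -0.381  0.112] e7 -0.078 q7 0.931
t 39.72 tcp [ 0.5281 -0.2168  0.1223] az 23.12 F [ 3.1 -1.4 -2.1] M [-0.654 -0.424  0.088] e7 -0.078 q7 0.931
```

>>> arm_command --pt "0 0 0 0 0 0 29" --pt "0 0 0 0 0 0 35" --pt "0 0 0 0 0 0 45" --pt "0 0 0 0 0 0 60" --pt "0 0 0 0 0 0 60" --pt "0 0 0 0 0 0 60" --pt "-10 0 0 0 0 0 60" --pt "-22 0 0 0 0 0 60" --pt "-38 0 0 0 0 0 60" --pt "-55 0 0 0 0 0 60"

```text
time: 40.55
tcp_pos: [0.5279, -0.2171, 0.1789]
orientation: [[0.002, 0.92, 0.392], [0.002, 0.392, -0.92], [-1.0, 0.002, -0.001]]
force: [0.5, -0.3, 0.4]
opening: 0.0599
```

>>> arm_command --pt "-25 0 0 0 0 0 60" --pt "-50 0 0 0 0 0 60" --pt "-80 0 0 0 0 0 60" --pt "-90 30 0 0 0 0 60" --pt "-90 60 0 0 0 0 60" --pt "-90 90 0 0 0 0 60" --pt "-90 115 0 0 0 0 60" --pt "-90 130 0 0 0 0 60" --pt "-90 130 0 0 0 0 60" --pt "-90 130 0 0 0 0 60"

```text
time: 41.38
tcp_pos: [0.6476, -0.166, 0.2699]
orientation: [[0.002, 0.919, 0.393], [0.001, 0.393, -0.919], [-1.0, 0.002, 0.0]]
force: [-0.4, -0.6, 0.0]
opening: 0.0598
```

```bash
python3 m.py; python3 - <<'E'
from h import *
a=ctrl.capture('scene')[:,:,::-1];b=ctrl.capture('top')[:,:,::-1]
cv2.imwrite('pics/scene11.png',a);cv2.imwrite('pics/top11.png',b)
cv2.imwrite('pics/c11.png',np.hstack([cv2.resize(a[135:185,240:290],(400,400),interpolation=cv2.INTER_CUBIC),cv2.resize(b[155:195,375:415],(400,400),interpolation=cv2.INTER_CUBIC)]))
E
```

```text
t 41.38 tcp [ 0.6476 -0.166   0.2699] az 23.15 F [-0.4 -0.6  0. ] M [0.011 0.041 0.028] e7 -0.054 q7 0.803
t 41.43 tcp [ 0.6469 -0.1669  0.2701] az 23.07 F [-0.8  0.   0.1] M [-0.043  0.029 -0.014] e7 -0.024 q7 0.803
t 41.48 tcp [ 0.6466 -0.1673  0.2702] az 23.02 F [ 0.2 -0.5  0.9] M [-0.048  0.051  0.005] e7 -0.011 q7 0.803
```

View pics/c11.png

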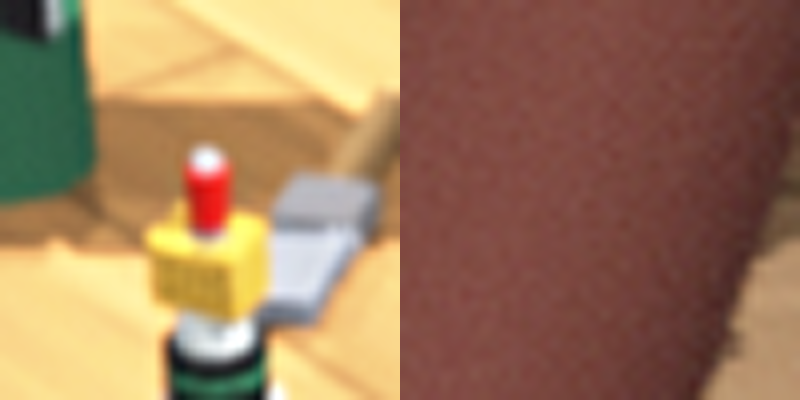

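View pics/scene11.png

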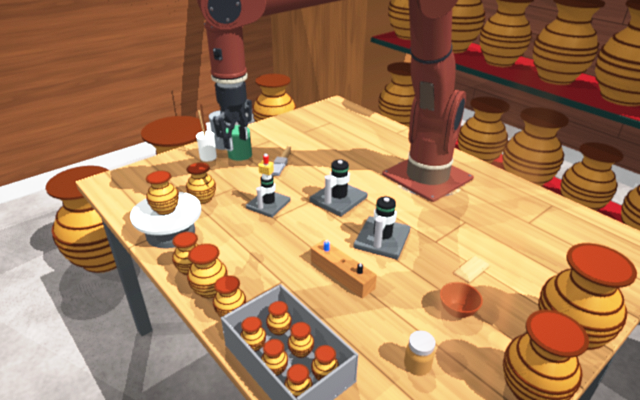

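The picture shows the red cutter upright in the nut at about (265,165), the other two cutters still in the rack, and the gripper clear of everything.

```bash
python3 - <<'E'
from workcell import ctrl
print(ctrl.sense()['force'].round(1), ctrl.hand_in())
E
```

```text
the job is handed in; nothing more can be done
[ 0.6 -0.2  0.7] None
```

The red cutter is in the collet of the smallest handpiece (the one with the brass nut), the nut is tightened, and the job was handed in at about 41.6 s.

- **Seating:** The cutter met about 2.7 N of drag going past the plungers. It stopped moving at tool height 0.1615 m, and I pressed to 11.9 N in total, about 9 N above the drag. I let go before touching the nut.
- **Tightening:** I turned the nut clockwise about 62° in all. The jaws bit after roughly 47°, and I stopped at an estimated 0.24–0.27 Nm above the free torque, inside the 0.2–0.3 Nm window.
- **Last checks:** The final scene picture shows the cutter upright in the turned nut. The blue and black cutters are still in the rack, nothing else looks disturbed, and the gripper is clear with about 0 N on it.

**Not fully confirmed:**
- **Torque:** This is inferred. At rest the readings carried the nut's friction in the opposite direction, so I worked out the excess from the wrist-joint effort. The noisier moment reading gave the upper figure. Readings while the nut was turning came out somewhat lower: at 29° tool angle they gave at least 0.10 Nm, against about 0.15 Nm from the resting method.
- **Top camera:** Its last picture was blocked by the arm. The final view comes from the scene camera only, and I did not measure the nut's relaxation after release.

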